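Ready the breakfast corner

ROBOT

A 7-joint arm with a two-finger parallel gripper is mounted at the origin on the work surface. World frame = base frame: x ahead of the robot, y to its left, z up, the work surface at z = 0. Lengths are in m, angles in rad, forces in N, time in s.
With the tool pointing down it reaches from about 0.425 to 0.975 m from the base axis. Payload 16.7 kg.
Tool frame: the origin (TCP) lies on the centre line of the jaws, within the pads' length; the fingertips stand 17 mm ahead of it and the grasp point (between the pads) lies 2 mm behind it; z points along the fingers, y is the direction in which the jaws open and shut (so a half turn about z gives the same grasp; the last joint's range is limited). The gripper opens to 85 mm and grips with 20 to 120 N. Pads are 22 mm wide; open, the fingers measure 114 mm over their backs; the gripper's body (76 mm by 85 mm) begins 54 mm behind the grasp point. The pads swing forward as they close: fully open they stand 13 mm farther back than shut.
Start: joints at [-1.298, 0.426, 0.074, 1.606, -0.034, 1.111, -0.067], TCP at [0.277, 0.616, 0.248] pointing down, gripper open.
Joint ranges: [-2.85, 2.85], [-0.5, 2.14], [-1.23, 1.37], [0.21, 2.46], [-1.02, 4.16], [0.16, 2.05], [-2.73, 2.73]. Speed limits (rad/s): [1.89, 1.89, 2.39, 2.39, 3.01, 3.01, 3.01].

INTERFACE

Orientations are given as [roll, pitch, yaw] about the fixed x, y, z axes, in that order (R = Rz(yaw) Ry(pitch) Rx(roll)).
In Python, from rig import robot gives the robot as it stands. The module is installed in compiled form; this text tells all that it offers.
- The arm moves only by the tool move_arm, never from a script. Its argument "moves" is a list of rows, each an object with "hand": the finger opening in cm, from 0 to 8.54; "delta_pos": the shift along the tool's x, y, z in cm, a list of three; "rot": the turn, a rotation vector about the tool's x, y, z in rad, a list of three. A call has 1 to 12 rows; each row is the pose to reach, as a shift and turn from the pose measured when the call began, along the tool's axes at that moment; what a row does not reach only later rows make up. A row lasts 1/8 s, in which the tool goes at most 62.5 mm and 10.7 degrees, less where a joint would pass 70% of its speed; a pose out of reach is approached as far as the arm can. A call with a gripper value outside its range is refused whole. The fingers move at their own pace and stop on an object; "squeeze" is the grip in N (left out, the last holds). Time passes only in rows, so rows that repeat a pose let the fingers close. It gives the time, the measured TCP pose, the force and the opening at its end, in the units of the state.
- robot.state(): the state, without advancing time (a new reading comes with each control period).
- robot.capture(name): name is "scene" or "side" or "wrist"; returns the picture (480x640x3 uint8, blue, green, red); there is no depth.
- robot.calibration(name): a dict with "mtx" (3x3 intrinsics, pixels), "distortion" ([k1, k2, p1, p2, k3] as OpenCV has them; the pictures are not rectified), "R" (3x3) and "t" (3): a world point X has camera coordinates R X + t. Camera axes: x right, y down, z forward; pixel columns grow to the right and rows downward; lengths in m; the calibration is good to about 2 mm. A picture is of the moment at which its call begins: read the wrist's pose just before it. calibration takes no time and is no camera call; for the wrist camera it gives the pose at the moment of the call.
- robot.close_job(): hands the job in, once; it reports no verdict.
The state is a dict: "t": time; "joint_pos": joint angles; "joint_vel": joint speeds; "joint_torque": joint torques, N m; "tool_pos": TCP position; "tool_rot": TCP orientation; "ft_force": force on the tool from outside, world axes, zero at the start; "moment": the same for the moment, N m; "grip_width": finger opening in m.
Only numpy, scipy, OpenCV 4.12 (cv2) and the standard library are available. Lean on these libraries where they do the work, as an engineer would, in place of code of your own. Each camera call takes 0.05 s, during which the arm holds its last target.

TASK

Get the breakfast corner of this holiday kitchenette ready for the next guests: put every wooden spoon into the oblong tray and every jam jar into the square crate. When they are all in, and not before, clip the black spring clamp onto the near upright edge of the notice board, well on and clear of the counter, as the sign that the corner is done. Leave the shaker, sugar bowl, mug and grinder where they are.

Things in the scene. Friction and masses are not known exactly. Their poses are not given: they have to be found in the camera images.
- tray: Fixed shallow wooden tray, oblong: outside 140 (its x) x 180 (its y) x 30 mm high, walls and floor 4 mm. The spoons' place; they fit along its y. Origin: centre of the underside, z up.
- crate: Fixed shallow wooden box, square: outside 168 x 168 x 30 mm high, walls and floor 4 mm. The jars' place. Origin: centre of the underside, z up. Tray and crate stand on the left of the table, one nearer and one farther; which is which varies.
- spoon0: Small wooden spoon lying flat, 138 mm long, about 20 g; may be absent. Origin: underside, mid-length. Its x runs along it towards the round bowl (disc 32 mm across, 11 mm high, centre at x = +52 mm); handle 10 mm wide, 9 mm thick (top at 10 mm), from x = -70 to +30 mm. Balances at about x = +6 mm.
- jar0: Small closed jam jar with a steel cap, 44 mm across, 50 mm high, about 90 g, standing upright; may be absent. Origin: centre of the underside, z towards the cap.
- spoon1: Small wooden spoon lying flat, 138 mm long, about 20 g; may be absent. Origin: underside, mid-length. Its x runs along it towards the round bowl (disc 32 mm across, 11 mm high, centre at x = +52 mm); handle 10 mm wide, 9 mm thick (top at 10 mm), from x = -70 to +30 mm. Balances at about x = +6 mm.
- jar1: Small closed jam jar with a steel cap, 44 mm across, 50 mm high, about 90 g, standing upright; may be absent. Origin: centre of the underside, z towards the cap.
- spoon2: Small wooden spoon lying flat, 138 mm long, about 20 g; may be absent. Origin: underside, mid-length. Its x runs along it towards the round bowl (disc 32 mm across, 11 mm high, centre at x = +52 mm); handle 10 mm wide, 9 mm thick (top at 10 mm), from x = -70 to +30 mm. Balances at about x = +6 mm.
- jar2: Small closed jam jar with a steel cap, 44 mm across, 50 mm high, about 90 g, standing upright; may be absent. Origin: centre of the underside, z towards the cap.
- spoon3: Small wooden spoon lying flat, 138 mm long, about 20 g; may be absent. Origin: underside, mid-length. Its x runs along it towards the round bowl (disc 32 mm across, 11 mm high, centre at x = +52 mm); handle 10 mm wide, 9 mm thick (top at 10 mm), from x = -70 to +30 mm. Balances at about x = +6 mm.
- jar3: Small closed jam jar with a steel cap, 44 mm across, 50 mm high, about 90 g, standing upright; may be absent. Origin: centre of the underside, z towards the cap.
- clip: Black spring clamp like a large clothes peg, lying flat on the table on the right: 26 mm high, 95 mm long, about 65 g. Origin: underside, on the pivot axis; z along that axis (up). This is the fixed arm, on the +y side; its mate mirrors it on the -y side when shut. Jaws run to x = +42 mm, their tips touching when shut; a 5 mm radius pivot post limits the bite to about 33 mm.
- clip_tails (a point): Point of the fixed arm midway between the clip's two flat finger tails, where to squeeze them: x = -36, y = 0, z = 13 mm of clip. The tails run from x = -20 to -52 mm; here they are 50 mm wide over their outsides when shut, about 27 mm fully squeezed.
- clip_mouth (a point): Point of the clip's fixed arm on its centre line between the jaws, at x = 32, y = 0, z = 13 mm of clip.
- clip_jaw (a joint): Angle of the clip's other arm, rad: 0 shut, 0.65 fully open (stop), about 0.2 when biting the board. The mate stands at the fixed arm's yaw minus this angle, so the middle line is at the fixed arm's yaw minus half of it. Sprung shut: about 11 N on the tails opens it fully (jaw tips some 27 mm apart); bites the board with about 8 N.
- board: Fixed upright notice board on a steel foot, on the right: plywood 8 mm thick, 130 mm long, from 12 to 130 mm above the table, paper on each face. Origin: at table level below its free upright edge, the one nearest the robot, mid-thickness; its x runs from that edge into the board (away from the robot), y is across its thickness, z up. The foot (80 mm wide, 12 mm high) begins at x = 40 mm.
- shaker: White salt shaker, 36 mm across, 58 mm high; not part of the job, leave it standing where it is. Origin: centre of the underside.
- sugar: White sugar bowl, 70 mm across, 50 mm high; not part of the job, leave it standing where it is. Origin: centre of the underside.
- mug: Blue mug, 80 mm across, 90 mm high; not part of the job, leave it standing where it is. Origin: centre of the underside.
- grinder: Wooden pepper grinder, 52 mm across, 140 mm high; not part of the job, leave it standing where it is. Origin: centre of the underside.
Not all that is in view belongs to the job. What is shaped like the spoon0 but green or pink is not meant.

How it is judged:
By the outcome, as a careful person would: the job done as asked, in the order asked, and still so for the second after the job is handed in, with the robot touching nothing.
Of spoon0, spoon1, spoon2, spoon3, jar0, jar1, jar2, jar3 only 6 to 8 are there at a start; the rules pass over those that are not, and their reading is None.
At some moment in a run one of spoon0, spoon1, spoon2, spoon3, jar0, jar1, jar2, jar3 may be knocked a few centimetres aside while the robot is not near it.
Once in a run the grip may slacken for a moment while it holds something.
It also fails if it takes over 210 s, if anything falls off the work surface, if the arm or the gripper's body presses on something with over 40 N, if the wrist force passes 120 N, or if a joint passes its speed limit or range.

## Working session

There is one attempt and no reset: what is moved stays moved. The work goes in short steps, Python scripts to look and compute and a tool call to move; the robot and the scene stay as the last step left them, time stands still between calls to the robot, and variables do not carry over. Pictures are saved under pics/ and viewed, and the job is handed in when it is done.

Besides the shell and the picture viewer there is one more tool, called after "Call:" in YAML: its name, and indented under it one key for each argument. move_arm: Moves the arm, as the interface text tells. Its arguments: {"type":"object","properties":{"moves":{"type":"array","items":{"type":"object","properties":{"hand":{"type":"number"},"delta_pos":{"type":"array","items":{"type":"number"}},"rot":{"type":"array","items":{"type":"number"}}}}},"squeeze":{"type":"number"}},"required":["moves"]}

```bash
mkdir -p pics
cat > h.py <<'E'
import numpy as np, cv2
from rig import robot
from scipy.spatial.transform import Rotation as R
def st():
    s=robot.state(); return s
def cap(n,f):
    c=robot.calibration(n); im=robot.capture(n); cv2.imwrite('pics/'+f+'.png',im); np.savez('pics/'+f+'.npz',**{k:np.array(v) for k,v in c.items()}); return im,c
def ray(c,uv,z):
    K=np.array(c['mtx'],float);D=np.array(c['distortion'],float);Rm=np.array(c['R']);t=np.array(c['t']).ravel()
    p=cv2.undistortPoints(np.array(uv,float).reshape(-1,1,2),K,D).reshape(-1,2)
    o=-Rm.T@t; out=[]
    for q in p:
        d=Rm.T@np.array([q[0],q[1],1.]); out.append(o+d*(z-o[2])/d[2])
    return np.array(out)
def proj(c,X):
    K=np.array(c['mtx'],float);D=np.array(c['distortion'],float)
    return cv2.projectPoints(np.array(X,float).reshape(-1,1,3),cv2.Rodrigues(np.array(c['R'],float))[0],np.array(c['t'],float).reshape(3,1),K,D)[0].reshape(-1,2)
E
python3 - <<'E'
from h import *
np.set_printoptions(precision=4,suppress=True)
s=st()
for k,v in s.items(): print(k,v)
for n in ['scene','side','wrist']:
    im,c=cap(n,n+'0'); print(n,np.array(c['mtx']).tolist(),np.array(c['distortion']), -np.array(c['R']).T@np.array(c['t']).ravel(), np.array(c['R'])[2])
E
```

```text
t 0.0
joint_pos [-1.2975  0.4267  0.0738  1.6066 -0.0341  1.1108 -0.0671]
joint_vel [-0.0016 -0.0001  0.0004  0.0007  0.0003  0.0004  0.0016]
joint_torque [ -0.0002 -94.9817   3.761  -46.3541   0.0192   0.0095  -0.0001]
tool_pos [0.2768 0.6152 0.2476]
tool_rot [-3.1403  0.0001  2.7188]
ft_force [ 0.2099  0.1586 -0.7165]
moment [ 0.003   0.0264 -0.033 ]
grip_width 0.08544612024596596
scene [[595.2466350270422, 0.0, 317.8386708806635], [0.0, 595.2466350270422, 237.9735460386876], [0.0, 0.0, 1.0]] [-0.0625  0.      0.      0.      0.    ] [1.4709 0.2784 0.9025] [-0.7135 -0.2712 -0.646 ]
side [[491.1350765642706, 0.0, 318.51387615851456], [0.0, 491.1350765642706, 243.9495196984027], [0.0, 0.0, 1.0]] [-0.0864  0.      0.      0.      0.    ] [ 0.4289 -0.8837  0.6553] [ 0.0537  0.7903 -0.6103]
wrist [[431.5272700728234, 0.0, 322.82869598843615], [0.0, 431.5272700728234, 235.96589573792957], [0.0, 0.0, 1.0]] [-0.0885  0.      0.      0.      0.    ] [0.2022 0.65   0.3738] [ 0.2926 -0.1329 -0.9469]
```

View pics/scene0.png

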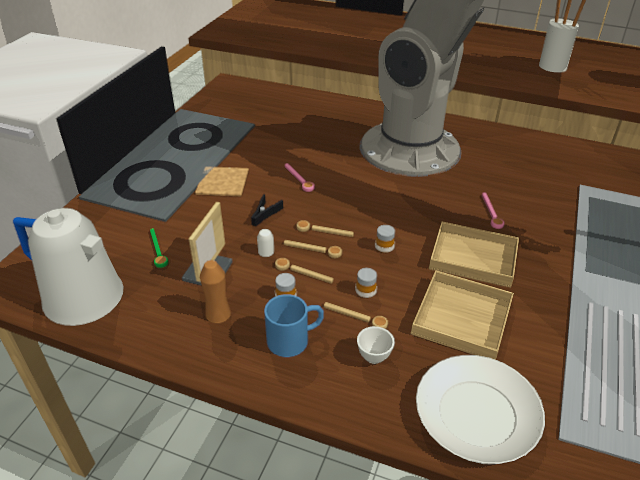

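View pics/side0.png

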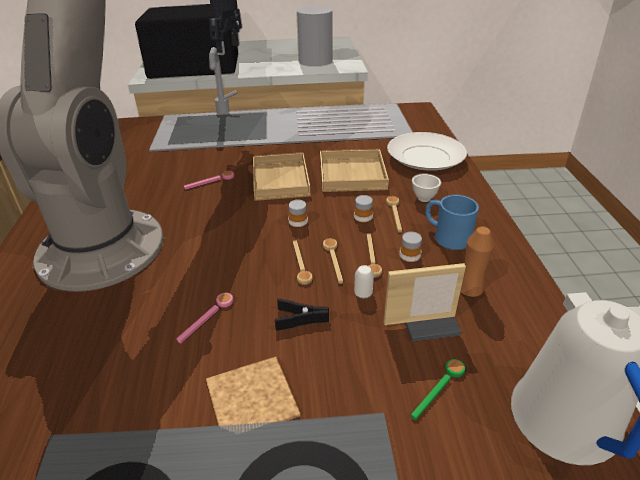

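View pics/wrist0.png

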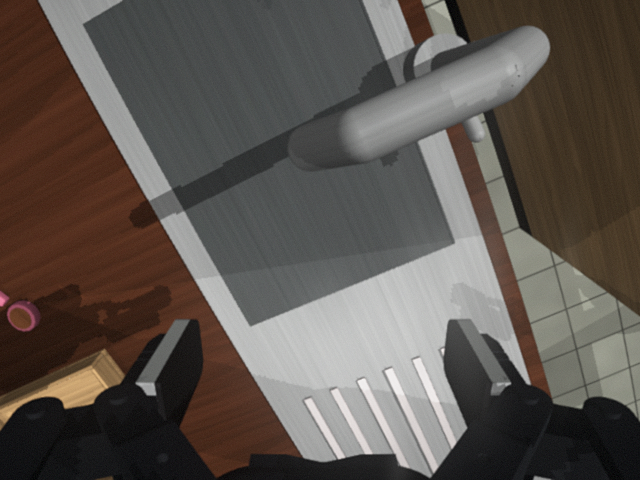

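The scene shows 4 wooden spoons, 3 jars, the clip, the board, two boxes and decoy spoons in pink and green. I'll zoom in to get the pixels.

Run:
```python
import cv2
a=cv2.imread('pics/scene0.png')[180:370,170:530]; cv2.imwrite('pics/sc_z.png',cv2.resize(a,None,fx=2.2,fy=2.2,interpolation=cv2.INTER_CUBIC))
a=cv2.imread('pics/side0.png')[140:350,235:500]; cv2.imwrite('pics/si_z.png',cv2.resize(a,None,fx=2.8,fy=2.8,interpolation=cv2.INTER_CUBIC))
```

```text
(no output)
```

View pics/sc_z.png

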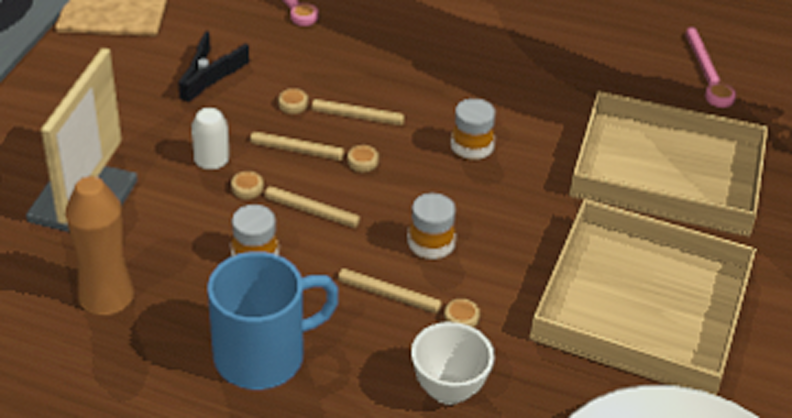

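View pics/si_z.png

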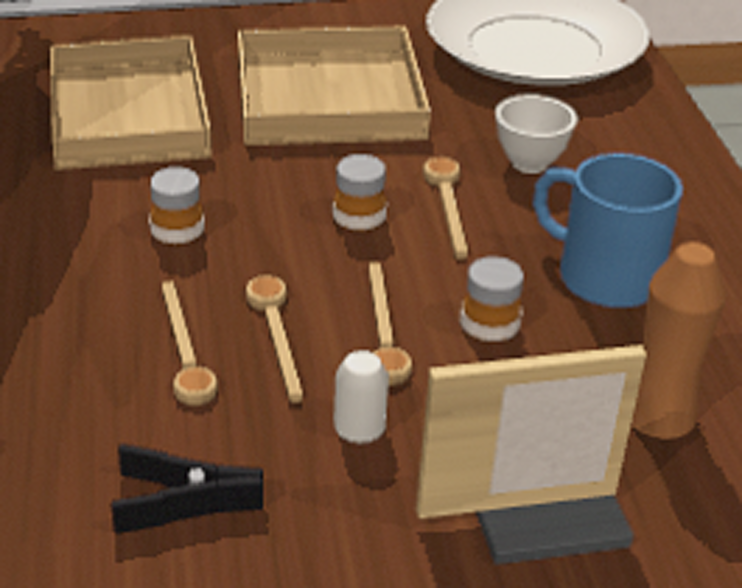

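```bash
cat > m.py <<'E'
from h import *
np.set_printoptions(precision=3,suppress=True)
S=robot.calibration('scene'); D=robot.calibration('side')
sc=lambda x,y:(170+x/2.2,180+y/2.2); si=lambda x,y:(235+x/2.8,140+y/2.8)
def p(n,c,uv,z): print(n,ray(c,[uv],z)[0])
for n,a,b in [('A',((293,100),(403,119)),((195,384),(168,284))),('B',((363,157),(252,138)),((266,291),(297,400))),('C',((247,184),(357,219)),((391,366),(375,265))),('D',((462,312),(341,275)),((442,169),(462,255)))]:
    o=[]
    for c,f,q in ((S,sc,a),(D,si,b)):
        P=ray(c,[f(*q[0]),f(*q[1])],.010); d=P[0]-P[1]; u=d/np.linalg.norm(d); L=np.linalg.norm(d)
        org=P[0]-u*.052; o.append((org,np.arctan2(u[1],u[0]),L)); print(n,P[0],P[1],org[:2],o[-1][1],L)
for n,a,b in [('J1',(475,108),(176,182)),('J2',(433,204),(361,170)),('J3',(254,219),(495,272))]:
    p(n,S,sc(*a),.05);p(n,D,si(*b),.05)
for n,pts in [('boxnear sc',[(601,95),(765,126),(751,230),(575,195)]),('boxfar sc',[(588,204),(753,250),(720,383),(536,335)])]:
    for q in pts: p(n,S,sc(*q),.03)
for n,pts in [('boxnear si',[(52,42),(196,37),(209,152),(55,163)]),('boxfar si',[(239,31),(412,28),(428,135),(246,140)])]:
    for q in pts: p(n,D,si(*q),.03)
print('clip'); p('pivot',S,sc(203,63),.026);p('pivot',D,si(197,475),.026)
for q in [(262,474),(120,455),(115,512)]: p('clip si',D,si(*q),.024)
for q in [(186,85),(208,38),(247,49)]: p('clip sc',S,sc(*q),.024)
print('board')
for q in [(430,370),(643,350)]: p('top si',D,si(*q),.13)
for q in [(107,53),(47,128)]: p('top sc',S,sc(*q),.13)
p('shaker',S,sc(210,118),.055);p('shaker',D,si(362,360),.055)
p('mug',S,sc(254,285),.09);p('mug',D,si(627,185),.09)
p('grind',S,sc(90,188),.138);p('grind',D,si(695,253),.138)
p('sugar',S,sc(453,350),.05);p('sugar',D,si(536,115),.05)
E
python3 m.py
```

```text
A [ 0.455 -0.145  0.01 ] [ 0.442 -0.024  0.01 ] [ 0.449 -0.094] -1.4656752044401995 0.12174252593860543
A [ 0.45  -0.153  0.01 ] [ 0.436 -0.034  0.01 ] [ 0.444 -0.101] -1.4532423064304016 0.119559446333754
B [ 0.515 -0.043  0.01 ] [ 0.529 -0.162  0.01 ] [ 0.521 -0.095] 1.6879502848171826 0.11903699001379174
B [ 0.51  -0.051  0.01 ] [ 0.519 -0.177  0.01 ] [ 0.514 -0.102] 1.6434246336299172 0.12633380753374207
C [ 0.596 -0.138  0.01 ] [ 0.603 -0.018  0.01 ] [ 0.599 -0.086] -1.6307341747622297 0.12028861644161772
C [ 0.591 -0.147  0.01 ] [ 0.599 -0.026  0.01 ] [ 0.594 -0.096] -1.6382697124190666 0.12163627993984262
D [0.682 0.112 0.01 ] [ 0.678 -0.006  0.01 ] [0.68 0.06] 1.54220508420611 0.1184157264140064
D [0.679 0.106 0.01 ] [ 0.67 -0.02  0.01] [0.675 0.054] 1.495032999968643 0.1265499789850762
J1 [0.444 0.053 0.05 ]
J1 [0.447 0.048 0.05 ]
J2 [0.597 0.055 0.05 ]
J2 [0.598 0.05  0.05 ]
J3 [ 0.676 -0.094  0.05 ]
J3 [ 0.674 -0.097  0.05 ]
boxnear sc [0.35  0.167 0.03 ]
boxnear sc [0.338 0.338 0.03 ]
boxnear sc [0.501 0.344 0.03 ]
boxnear sc [0.514 0.176 0.03 ]
boxfar sc [0.522 0.19  0.0
[... 236 characters left out ...]
.346 0.03 ]
boxfar si [0.694 0.334 0.03 ]
boxfar si [0.671 0.131 0.03 ]
boxfar si [0.512 0.139 0.03 ]
clip
pivot [ 0.449 -0.254  0.026]
pivot [ 0.445 -0.259  0.026]
clip si [ 0.487 -0.26   0.024]
clip si [ 0.396 -0.234  0.024]
clip si [ 0.392 -0.284  0.024]
clip sc [ 0.489 -0.256  0.024]
clip sc [ 0.402 -0.27   0.024]
clip sc [ 0.405 -0.221  0.024]
board
top si [ 0.583 -0.29   0.13 ]
top si [ 0.712 -0.285  0.13 ]
top sc [ 0.59  -0.286  0.13 ]
top sc [ 0.711 -0.283  0.13 ]
shaker [ 0.563 -0.191  0.055]
shaker [ 0.561 -0.191  0.055]
mug [ 0.787 -0.045  0.09 ]
mug [ 0.782 -0.052  0.09 ]
grind [ 0.775 -0.202  0.138]
grind [ 0.771 -0.204  0.138]
sugar [0.761 0.125 0.05 ]
sugar [0.762 0.122 0.05 ]
```

```bash
cat > go.py <<'E'
# usage: go.py x y z yaw  -> delta in tool axes (cm) and rotvec
import sys
from h import *
def go(x,y,z,yaw,s=None):
    s=s or st(); R0=R.from_euler('xyz',s['tool_rot']); 
    d=R0.inv().apply(np.array([x,y,z])-s['tool_pos'])*100
    rv=(R0.inv()*R.from_euler('xyz',[np.pi,0,yaw])).as_rotvec()
    return 'd=%s rot=%s rows>=%.1f'%(np.round(d,2).tolist(),np.round(rv,3).tolist(),max(np.linalg.norm(d)/6.25,np.linalg.norm(rv)/.187))
if __name__=='__main__':
    a=[float(v) for v in sys.argv[1:]]
    s=st(); print('t',round(s['t'],2),'pos',np.round(s['tool_pos'],4),'rot',np.round(s['tool_rot'],3),'w',round(s['grip_width'],4),'f',np.round(s['ft_force'],1))
    for i in range(0,len(a),4): print(a[i:i+4],go(*a[i:i+4],s=s))
E
python3 go.py .55 .05 .33 1.5708
```

```text
t 0.15 pos [0.2769 0.6153 0.2478] rot [-3.141  0.     2.719] w 0.0855 f [-0.8 -0.1  0.3]
[0.55, 0.05, 0.33, 1.5708] d=[-48.1, -40.35, -8.18] rot=[-0.001, 0.001, 1.148] rows>=10.1
```

Call:
move_arm:
  moves:
    - {"delta_pos":[-48.1,-40.3,-8.2],"rot":[0,0,1.148],"hand":8.5}
    - {"delta_pos":[-48.1,-40.3,-8.2],"rot":[0,0,1.148],"hand":8.5}
    - {"delta_pos":[-48.1,-40.3,-8.2],"rot":[0,0,1.148],"hand":8.5}
    - {"delta_pos":[-48.1,-40.3,-8.2],"rot":[0,0,1.148],"hand":8.5}
    - {"delta_pos":[-48.1,-40.3,-8.2],"rot":[0,0,1.148],"hand":8.5}
    - {"delta_pos":[-48.1,-40.3,-8.2],"rot":[0,0,1.148],"hand":8.5}
    - {"delta_pos":[-48.1,-40.3,-8.2],"rot":[0,0,1.148],"hand":8.5}
    - {"delta_pos":[-48.1,-40.3,-8.2],"rot":[0,0,1.148],"hand":8.5}
    - {"delta_pos":[-48.1,-40.3,-8.2],"rot":[0,0,1.148],"hand":8.5}
    - {"delta_pos":[-48.1,-40.3,-8.2],"rot":[0,0,1.148],"hand":8.5}
    - {"delta_pos":[-48.1,-40.3,-8.2],"rot":[0,0,1.148],"hand":8.5}
    - {"delta_pos":[-48.1,-40.3,-8.2],"rot":[0,0,1.148],"hand":8.5}

```text
t: 1.65
tool_pos: [0.5501, 0.0503, 0.33]
tool_rot: [-3.141, 0.001, 1.57]
ft_force: [0.1, 0.6, -0.6]
grip_width: 0.0851
```

```bash
python3 go.py .55 .05 .33 1.5708; python3 -c "
from h import *
cap('wrist','w1')"
```

```text
t 1.65 pos [0.5501 0.0503 0.33  ] rot [-3.141e+00  1.000e-03  1.570e+00] w 0.0851 f [ 0.1  0.6 -0.6]
[0.55, 0.05, 0.33, 1.5708] d=[-0.03, -0.01, -0.0] rot=[-0.001, 0.001, -0.001] rows>=0.0
```

View pics/w1.png

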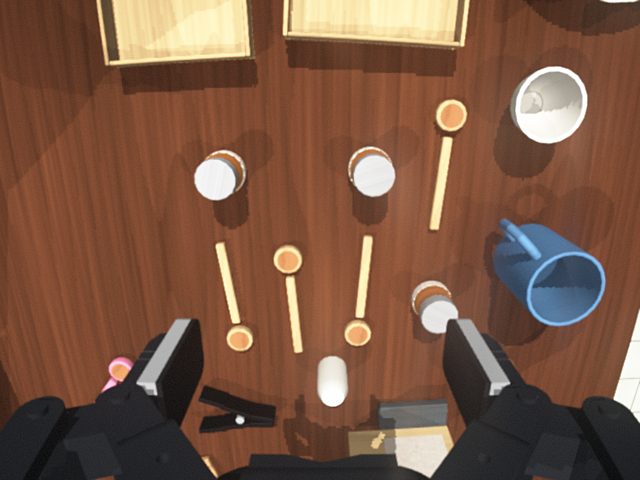

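The wrist view shows everything well: bowls at (240,338), (288,260), (357,332), (451,115); jar caps at (215,178), (374,172), (438,315); tray (near) and crate along the top edge. I'll segment it.

```bash
cat > seg.py <<'E'
import sys
from h import *
np.set_printoptions(precision=4,suppress=True)
def spoons(im,c,verbose=True):
    hsv=cv2.cvtColor(im,cv2.COLOR_BGR2HSV)
    m=((hsv[...,2]>140)&(hsv[...,1]>60)&(hsv[...,1]<170)&(hsv[...,0]>10)&(hsv[...,0]<30)).astype(np.uint8)
    n,l,s,ce=cv2.connectedComponentsWithStats(m)
    for i in range(1,n):
        if s[i,4]<150: continue
        pts=np.argwhere(l==i)[:,::-1].astype(np.float32)
        r=cv2.minAreaRect(pts); print('comp',np.round(ce[i],1),s[i].tolist(), [np.round(v,1) for v in r[:2]], round(r[2],1))
        if min(r[1])<13 and max(r[1])>50:
            b=cv2.boxPoints(r); P=ray(c,b,.010)[:,:2]
            e=[np.linalg.norm(P[1]-P[0]),np.linalg.norm(P[2]-P[1])]
            d=(P[1]-P[0]) if e[0]>e[1] else (P[2]-P[1])
            print('  HANDLE ctr',P.mean(0),'yaw mod pi',np.arctan2(d[1],d[0])%np.pi,'len/w',sorted(e))
        elif 20<max(r[1])<50: print('  blob at z=.011',ray(c,[r[0]],.011)[0][:2])
    return m
if __name__=='__main__':
    f=sys.argv[1]; im=cv2.imread(f'pics/{f}.png'); c=dict(np.load(f'pics/{f}.npz'))
    m=spoons(im,c); cv2.imwrite('pics/m.png',m*255)
E
python3 seg.py w1
python3 - <<'E'
from h import *
np.set_printoptions(precision=4,suppress=True)
c=dict(np.load('pics/w1.npz'))
for n,uv in [('A',(240,338)),('B',(288,260)),('C',(357,332)),('D',(451,115))]: print(n,ray(c,[uv],.011)[0])
for n,uv in [('J1',(215,179)),('J2',(374,172)),('J3',(438,315))]: print(n,ray(c,[uv],.05)[0])
for uv in [(105,64),(253,57),(284,36),(465,45)]: print('box',ray(c,[uv],.03)[0])
E
```

```text
comp [171.7  30.2] [96, 0, 155, 66, 7228] [array([173.1,  28. ]), array([ 65.9, 150.5])] 86.3
comp [374.3  21.5] [282, 0, 188, 47, 6127] [array([375.5,  23. ]), array([ 46., 187.])] 90.0
comp [451.1 114.9] [435, 99, 33, 33, 814] [array([451., 115.]), array([32., 32.])] 90.0
  blob at z=.011 [0.68   0.1111]
comp [439.9 186.4] [429, 136, 24, 95, 853] [array([440.7, 182.8]), array([11.7, 94.5])] 9.0
  HANDLE ctr [0.6751 0.0396] yaw mod pi 1.4903074670908387 len/w [np.float64(0.012324594957818248), np.float64(0.10061206586196712)]
comp [367.2 157.8] [348, 149, 44, 31, 199] [array([366.6, 160.7]), array([21.9, 44.5])] 66.4
  blob at z=.011 [0.5958 0.0644]
comp [363.7 273.5] [355, 235, 18, 83, 679] [array([363.4, 276. ]), array([10.5, 83. ])] 6.3
  HANDLE ctr [ 0.5961 -0.0676] yaw mod pi 1.4948644268043716 len/w [np.float64(0.011526737697000517), np.float64(0.102171983091296)]
comp [226.9 279.3] [215, 242, 26, 82, 567] [array([227.3, 282.5]), array([83.6, 10.2])] 78.1
  HANDLE ctr [ 0.4416 -0.0756] yaw mod pi 1.690182954602195 len/w [np.float64(0.011639865474092057), np.float64(0.103126604
[... 527 characters left out ...]
, 582] [array([357.5, 332.5]), array([25., 27.])] 90.0
  blob at z=.011 [ 0.5914 -0.1385]
comp [239.4 338. ] [226, 325, 27, 27, 563] [array([239., 338.]), array([26., 26.])] 90.0
  blob at z=.011 [ 0.45   -0.1462]
comp [119.6 371.2] [112, 365, 17, 14, 176] [array([119.5, 371. ]), array([14.8, 13.4])] 45.0
comp [410.6 434.6] [352, 425, 102, 28, 900] [array([402.8, 441.4]), array([ 27.1, 100.2])] 86.3
A [ 0.4512 -0.1462  0.011 ]
B [ 0.5118 -0.0457  0.011 ]
C [ 0.5908 -0.1378  0.011 ]
D [0.68   0.1111 0.011 ]
J1 [0.4474 0.0535 0.05  ]
J2 [0.5992 0.0598 0.05  ]
J3 [ 0.6737 -0.0938  0.05  ]
box [0.3435 0.1622 0.03  ]
box [0.486  0.1646 0.03  ]
box [0.5153 0.1827 0.03  ]
box [0.683  0.1762 0.03  ]
```

View pics/m.png

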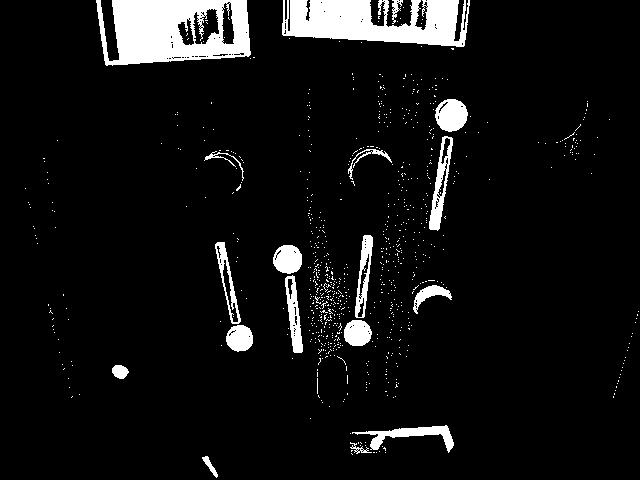

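```bash
python3 go.py .4447 -.1014 .10 1.69  .4447 -.1014 .02 1.69
```

```text
t 1.7 pos [0.5498 0.0513 0.3298] rot [-3.140e+00  1.000e-03  1.571e+00] w 0.0849 f [ 0.7  1.2 -0.6]
[0.4447, -0.1014, 0.1, 1.69] d=[-15.25, -10.49, 23.01] rot=[-0.001, 0.001, -0.119] rows>=4.7
[0.4447, -0.1014, 0.02, 1.69] d=[-15.24, -10.48, 31.01] rot=[-0.001, 0.001, -0.119] rows>=5.8
```

Call:
move_arm:
  squeeze: 40
  moves:
    - {"delta_pos":[-15.2,-10.5,23],"rot":[0,0,-0.119],"hand":4}
    - {"delta_pos":[-15.2,-10.5,23],"rot":[0,0,-0.119],"hand":4}
    - {"delta_pos":[-15.2,-10.5,23],"rot":[0,0,-0.119],"hand":4}
    - {"delta_pos":[-15.2,-10.5,23],"rot":[0,0,-0.119],"hand":4}
    - {"delta_pos":[-15.2,-10.5,23],"rot":[0,0,-0.119],"hand":4}
    - {"delta_pos":[-15.2,-10.5,23],"rot":[0,0,-0.119],"hand":4}
    - {"delta_pos":[-15.2,-10.5,27],"rot":[0,0,-0.119],"hand":4}
    - {"delta_pos":[-15.2,-10.5,30],"rot":[0,0,-0.119],"hand":4}
    - {"delta_pos":[-15.2,-10.5,31],"rot":[0,0,-0.119],"hand":4}
    - {"delta_pos":[-15.2,-10.5,31],"rot":[0,0,-0.119],"hand":4}

```text
t: 2.95
tool_pos: [0.445, -0.1002, 0.0204]
tool_rot: [-3.14, 0.0, 1.692]
ft_force: [0.1, 0.4, 1.0]
grip_width: 0.0401
```

```bash
python3 go.py .4447 -.1014 .02 1.69; python3 -c "
from h import *
cap('wrist','w2')"
```

```text
t 2.95 pos [ 0.445  -0.1002  0.0204] rot [-3.14   0.     1.692] w 0.0401 f [0.1 0.4 1. ]
[0.4447, -0.1014, 0.02, 1.69] d=[-0.12, -0.04, 0.04] rot=[-0.001, 0.0, 0.002] rows>=0.0
```

View pics/w2.png

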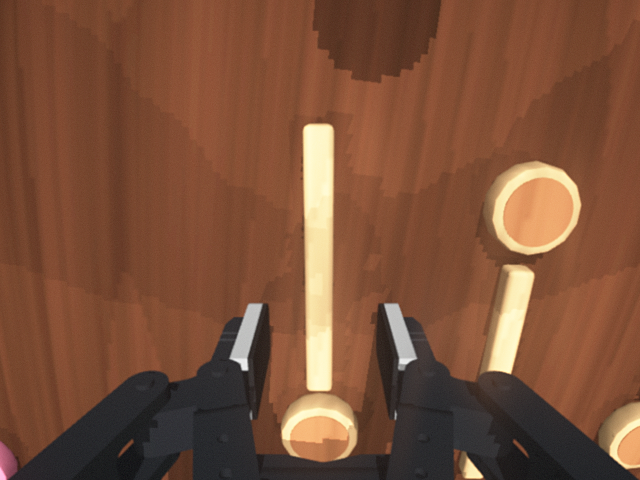

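The jaws straddle spoon A's handle, which is centred at column 318. I'll close and lift.

Call:
move_arm:
  squeeze: 40
  moves:
    - {"delta_pos":[0,0,0],"hand":0}
    - {"delta_pos":[0,0,0],"hand":0}
    - {"delta_pos":[0,0,0],"hand":0}
    - {"delta_pos":[0,0,0],"hand":0}
    - {"delta_pos":[0,0,-3],"hand":0}
    - {"delta_pos":[0,0,-8],"hand":0}
    - {"delta_pos":[0,0,-8],"hand":0}

```text
invalid input
```

```bash
python3 -c "
from h import *
cap('wrist','w3')"; python3 go.py .377 .247 .11 1.588 .377 .247 .036 1.588
```

```text
t 3.05 pos [ 0.4454 -0.1006  0.0211] rot [3.141e+00 1.000e-03 1.691e+00] w 0.0399 f [ 0.5  0.6 -0.2]
[0.377, 0.247, 0.11, 1.588] d=[35.32, -2.61, -8.91] rot=[0.0, 0.001, 0.103] rows>=5.8
[0.377, 0.247, 0.036, 1.588] d=[35.33, -2.62, -1.51] rot=[0.0, 0.001, 0.103] rows>=5.7
```

View pics/w3.png

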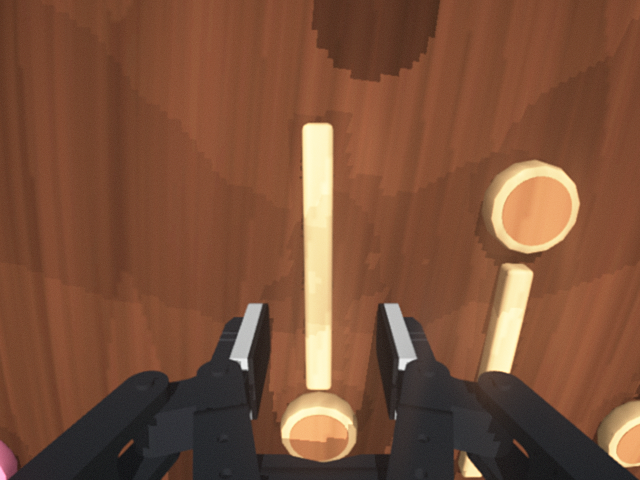

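The call was refused because `rot` was missing. I'll send it again with `rot` in every row.

Call:
move_arm:
  squeeze: 40
  moves:
    - {"delta_pos":[0,0,0],"rot":[0,0,0],"hand":0}
    - {"delta_pos":[0,0,0],"rot":[0,0,0],"hand":0}
    - {"delta_pos":[0,0,0],"rot":[0,0,0],"hand":0}
    - {"delta_pos":[0,0,0],"rot":[0,0,0],"hand":0}
    - {"delta_pos":[0,0,-3],"rot":[0,0,0],"hand":0}
    - {"delta_pos":[0,0,-8],"rot":[0,0,0],"hand":0}
    - {"delta_pos":[0,0,-8],"rot":[0,0,0],"hand":0}

```text
t: 3.92
tool_pos: [0.4471, -0.1005, 0.104]
tool_rot: [3.136, 0.0, 1.691]
ft_force: [0.0, 1.0, -0.5]
grip_width: 0.0079
```

```bash
python3 -c "
from h import *
cap('wrist','w4')"; python3 go.py .377 .247 .11 1.588 .377 .247 .036 1.588
```

```text
t 3.98 pos [ 0.4463 -0.1001  0.1025] rot [3.138 0.    1.692] w 0.0081 f [ 0.4 -0.1 -0.3]
[0.377, 0.247, 0.11, 1.588] d=[35.3, -2.7, -0.76] rot=[0.004, -0.0, 0.104] rows>=5.7
[0.377, 0.247, 0.036, 1.588] d=[35.3, -2.72, 6.64] rot=[0.004, -0.0, 0.104] rows>=5.8
```

View pics/w4.png

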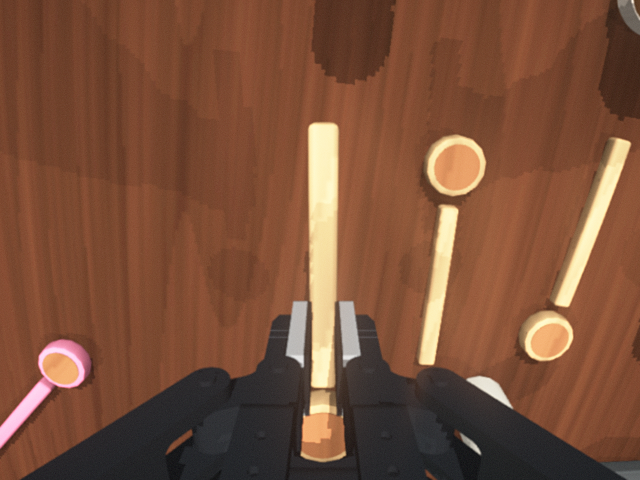

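Spoon A is held. I'll move over the tray and check where the walls are.

Call:
move_arm:
  moves:
    - {"delta_pos":[35.3,-2.7,-6],"rot":[0,0,0.104],"hand":0}
    - {"delta_pos":[35.3,-2.7,-6],"rot":[0,0,0.104],"hand":0}
    - {"delta_pos":[35.3,-2.7,-6],"rot":[0,0,0.104],"hand":0}
    - {"delta_pos":[35.3,-2.7,-6],"rot":[0,0,0.104],"hand":0}
    - {"delta_pos":[35.3,-2.7,-6],"rot":[0,0,0.104],"hand":0}
    - {"delta_pos":[35.3,-2.7,-6],"rot":[0,0,0.104],"hand":0}
    - {"delta_pos":[35.3,-2.7,-6],"rot":[0,0,0.104],"hand":0}
    - {"delta_pos":[35.3,-2.7,-6],"rot":[0,0,0.104],"hand":0}

```text
t: 4.97
tool_pos: [0.3764, 0.2464, 0.1617]
tool_rot: [3.139, 0.001, 1.588]
ft_force: [0.3, -0.3, -0.2]
grip_width: 0.0083
```

```bash
python3 -c "
from h import *
cap('wrist','w5')"; python3 go.py .377 .247 .11 1.588 .377 .247 .030 1.588
```

```text
t 5.03 pos [0.3766 0.2459 0.1617] rot [3.139e+00 1.000e-03 1.587e+00] w 0.0081 f [ 0.1 -0.4  0.1]
[0.377, 0.247, 0.11, 1.588] d=[0.11, 0.03, 5.17] rot=[0.003, 0.001, -0.001] rows>=0.8
[0.377, 0.247, 0.03, 1.588] d=[0.12, 0.01, 13.17] rot=[0.003, 0.001, -0.001] rows>=2.1
```

View pics/w5.png

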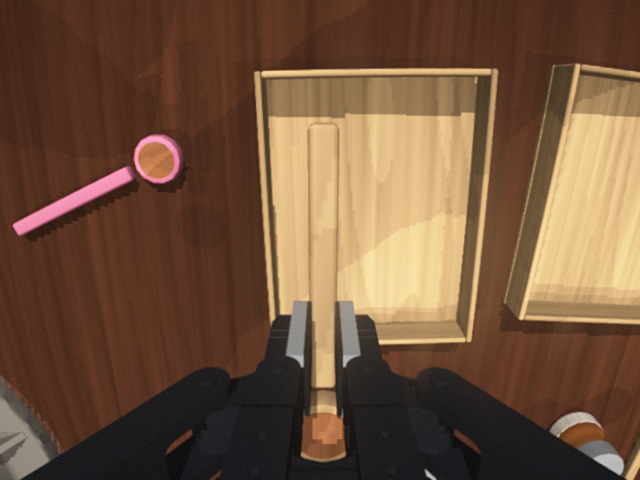

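Run:
```python
from h import *
np.set_printoptions(precision=4,suppress=True)
c=dict(np.load('pics/w5.npz'))
for uv in [(257,73),(496,71),(470,341),(556,68),(519,319)]: print('box',ray(c,[uv],.03)[0])
```

```text
box [0.3387 0.3393 0.03  ]
box [0.4753 0.3438 0.03  ]
box [0.4821 0.1662 0.03  ]
box [0.5112 0.3473 0.03  ]
box [0.5145 0.1837 0.03  ]
```

Call:
move_arm:
  moves:
    - {"delta_pos":[0.1,0,6],"rot":[0,0,-0.01],"hand":0}
    - {"delta_pos":[0.1,0,10],"rot":[0,0,-0.01],"hand":0}
    - {"delta_pos":[0.1,0,13.1],"rot":[0,0,-0.01],"hand":0}
    - {"delta_pos":[0.1,0,13.1],"rot":[0,0,-0.01],"hand":0}
    - {"delta_pos":[0.1,0,13.1],"rot":[0,0,-0.01],"hand":2}
    - {"delta_pos":[0.1,0,13.1],"rot":[0,0,-0.01],"hand":2}
    - {"delta_pos":[0.1,0,13.1],"rot":[0,0,-0.01],"hand":2}
    - {"delta_pos":[0.1,0,8],"rot":[0,0,-0.01],"hand":2}
    - {"delta_pos":[0.1,0,4],"rot":[0,0,-0.01],"hand":4}
    - {"delta_pos":[0.1,0,0],"rot":[0,0,-0.01],"hand":4}

```text
t: 6.28
tool_pos: [0.3765, 0.2469, 0.1635]
tool_rot: [3.138, 0.0, 1.597]
ft_force: [-0.5, 0.9, 0.7]
grip_width: 0.0399
```

```bash
python3 -c "
from h import *
cap('wrist','w6');cap('side','s6')"; python3 go.py .5141 -.0898 .11 1.652 .5141 -.0898 .02 1.652
```

```text
t 6.38 pos [0.3779 0.2482 0.1655] rot [ 3.135 -0.005  1.597] w 0.0399 f [-0.2  0.9 -0.1]
[0.5141, -0.0898, 0.11, 1.652] d=[-34.17, 12.7, 5.48] rot=[0.007, -0.004, -0.055] rows>=5.9
[0.5141, -0.0898, 0.02, 1.652] d=[-34.21, 12.64, 14.48] rot=[0.007, -0.004, -0.055] rows>=6.3
```

View pics/w6.png

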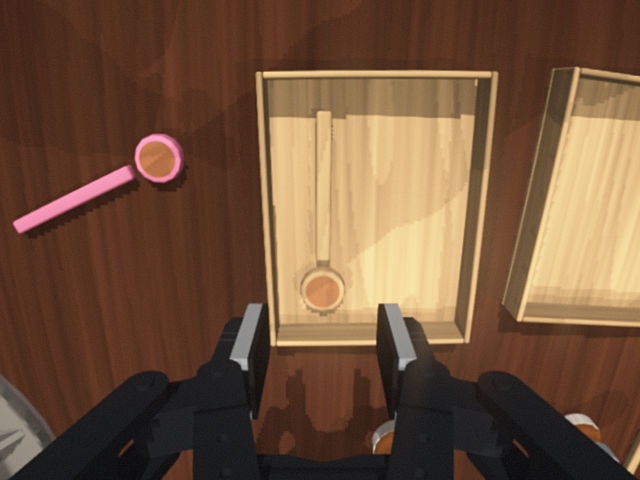

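View pics/s6.png

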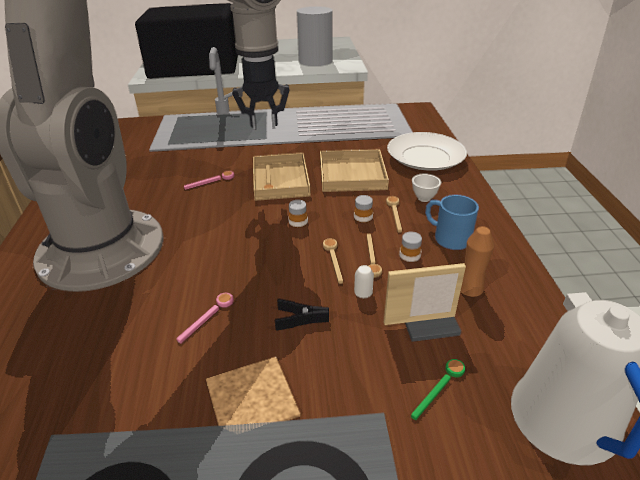

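Spoon A is flat in the tray, and the others haven't moved. Next is spoon B.

Call:
move_arm:
  moves:
    - {"delta_pos":[-34.2,12.7,5.5],"rot":[0.007,-0.004,-0.055],"hand":4}
    - {"delta_pos":[-34.2,12.7,5.5],"rot":[0.007,-0.004,-0.055],"hand":4}
    - {"delta_pos":[-34.2,12.7,5.5],"rot":[0.007,-0.004,-0.055],"hand":4}
    - {"delta_pos":[-34.2,12.7,5.5],"rot":[0.007,-0.004,-0.055],"hand":4}
    - {"delta_pos":[-34.2,12.7,5.5],"rot":[0.007,-0.004,-0.055],"hand":4}
    - {"delta_pos":[-34.2,12.7,5.5],"rot":[0.007,-0.004,-0.055],"hand":4}
    - {"delta_pos":[-34.2,12.7,5.5],"rot":[0.007,-0.004,-0.055],"hand":4}
    - {"delta_pos":[-34.2,12.7,5.5],"rot":[0.007,-0.004,-0.055],"hand":4}

```text
t: 7.38
tool_pos: [0.5137, -0.0901, 0.1095]
tool_rot: [-3.141, -0.001, 1.651]
ft_force: [-0.4, 0.8, -0.4]
grip_width: 0.04
```

```bash
python3 -c "
from h import *
cap('wrist','w7')"; python3 go.py .5141 -.0898 .11 1.652 .5141 -.0898 .02 1.652; python3 seg.py w7
```

```text
t 7.42 pos [ 0.5138 -0.0892  0.1097] rot [-3.141e+00 -1.000e-03  1.653e+00] w 0.0397 f [-0.2  0.8 -0.3]
[0.5141, -0.0898, 0.11, 1.652] d=[-0.06, 0.03, -0.03] rot=[-0.001, -0.001, 0.001] rows>=0.0
[0.5141, -0.0898, 0.02, 1.652] d=[-0.07, 0.03, 8.97] rot=[-0.001, -0.001, 0.001] rows>=1.4
comp [631.6 102.9] [618, 54, 22, 78, 879] [array([635.6,  93.2]), array([17.8, 77.6])] 14.9
comp [465.5 255. ] [419, 131, 96, 228, 7296] [array([467.3, 245.1]), array([ 74.6, 234. ])] 18.4
comp [323.8 168.9] [293, 137, 61, 62, 2481] [array([323. , 167.5]), array([61., 60.])] 90.0
comp [330.4 288.9] [306, 206, 57, 159, 4069] [array([333.6, 285.8]), array([ 52.5, 158.5])] 4.1
comp [593.8 267.3] [564, 247, 70, 52, 1307] [array([594.7, 266.5]), array([32.5, 71. ])] 59.7
```

View pics/w7.png

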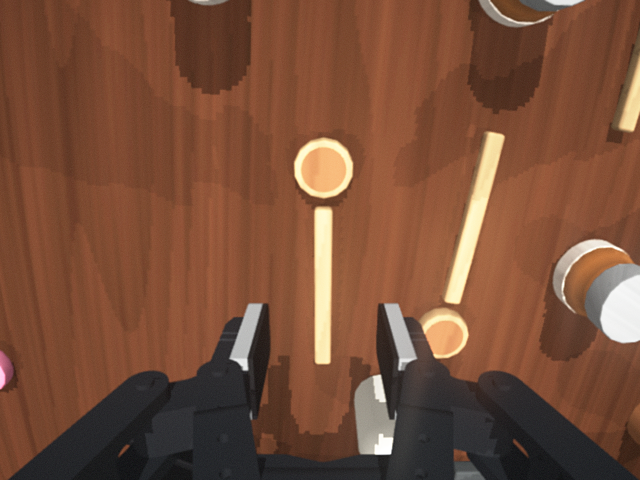

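Call:
move_arm:
  squeeze: 40
  moves:
    - {"delta_pos":[-0.1,0,5],"rot":[0,0,0],"hand":4}
    - {"delta_pos":[-0.1,0,8],"rot":[0,0,0],"hand":4}
    - {"delta_pos":[-0.1,0,9],"rot":[0,0,0],"hand":4}
    - {"delta_pos":[-0.1,0,9],"rot":[0,0,0],"hand":4}
    - {"delta_pos":[-0.1,0,9],"rot":[0,0,0],"hand":0}
    - {"delta_pos":[-0.1,0,9],"rot":[0,0,0],"hand":0}
    - {"delta_pos":[-0.1,0,9],"rot":[0,0,0],"hand":0}
    - {"delta_pos":[-0.1,0,9],"rot":[0,0,0],"hand":0}
    - {"delta_pos":[-0.1,0,5],"rot":[0,0,0],"hand":0}
    - {"delta_pos":[-0.1,0,0],"rot":[0,0,0],"hand":0}
    - {"delta_pos":[-0.1,0,-2],"rot":[0,0,0],"hand":0}
    - {"delta_pos":[-0.1,0,-2],"rot":[0,0,0],"hand":0}

```text
t: 8.93
tool_pos: [0.5149, -0.09, 0.1316]
tool_rot: [3.139, -0.001, 1.653]
ft_force: [-1.0, 0.7, -0.2]
grip_width: 0.0084
```

```bash
python3 -c "
from h import *
cap('wrist','w8')"; python3 go.py .401 .259 .14 1.6 .401 .259 .034 1.6
```

```text
t 8.97 pos [ 0.5142 -0.0898  0.1304] rot [ 3.140e+00 -1.000e-03  1.653e+00] w 0.0085 f [ 0.2  0.4 -0. ]
[0.401, 0.259, 0.14, 1.6] d=[35.7, -8.41, -0.92] rot=[0.001, -0.001, 0.053] rows>=5.9
[0.401, 0.259, 0.034, 1.6] d=[35.68, -8.42, 9.68] rot=[0.001, -0.001, 0.053] rows>=6.1
```

View pics/w8.png

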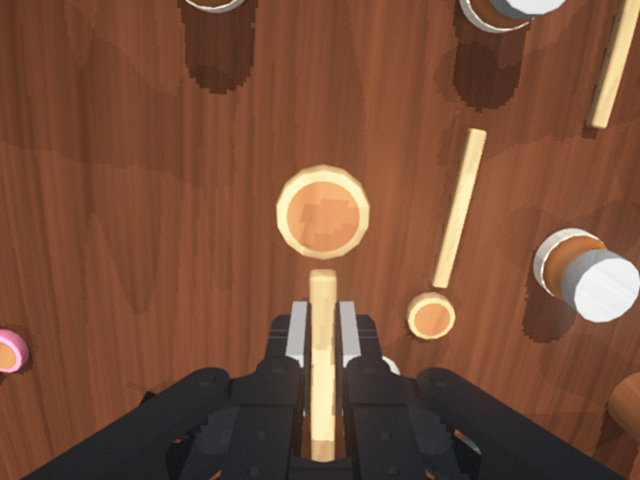

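Call:
move_arm:
  moves:
    - {"delta_pos":[35.7,-8.4,-1],"rot":[0,0,0.053],"hand":0}
    - {"delta_pos":[35.7,-8.4,-1],"rot":[0,0,0.053],"hand":0}
    - {"delta_pos":[35.7,-8.4,-1],"rot":[0,0,0.053],"hand":0}
    - {"delta_pos":[35.7,-8.4,-1],"rot":[0,0,0.053],"hand":0}
    - {"delta_pos":[35.7,-8.4,-1],"rot":[0,0,0.053],"hand":0}
    - {"delta_pos":[35.7,-8.4,-1],"rot":[0,0,0.053],"hand":0}
    - {"delta_pos":[35.7,-8.4,-1],"rot":[0,0,0.053],"hand":0}
    - {"delta_pos":[35.7,-8.4,4],"rot":[0,0,0.053],"hand":0}
    - {"delta_pos":[35.7,-8.4,8],"rot":[0,0,0.053],"hand":0}
    - {"delta_pos":[35.7,-8.4,9.7],"rot":[0,0,0.053],"hand":0}
    - {"delta_pos":[35.7,-8.4,9.7],"rot":[0,0,0.053],"hand":0}

```text
t: 10.35
tool_pos: [0.4012, 0.2581, 0.0332]
tool_rot: [-3.141, 0.0, 1.599]
ft_force: [0.3, -0.3, 0.4]
grip_width: 0.0082
```

Call:
move_arm:
  moves:
    - {"delta_pos":[0,0,0],"rot":[0,0,0],"hand":2}
    - {"delta_pos":[0,0,0],"rot":[0,0,0],"hand":2}
    - {"delta_pos":[0,0,0],"rot":[0,0,0],"hand":2}
    - {"delta_pos":[0,0,-4],"rot":[0,0,0],"hand":2}
    - {"delta_pos":[0,0,-9],"rot":[0,0,0],"hand":4}
    - {"delta_pos":[0,0,-13],"rot":[0,0,0],"hand":4}
    - {"delta_pos":[0,0,-13],"rot":[0,0,0],"hand":4}

```text
t: 11.22
tool_pos: [0.4022, 0.2593, 0.166]
tool_rot: [3.139, -0.004, 1.599]
ft_force: [-0.1, -0.6, 0.2]
grip_width: 0.0399
```

```bash
python3 -c "
from h import *
cap('wrist','w9')"; python3 go.py .5941 -.0935 .12 1.495
```

```text
t 11.28 pos [0.4015 0.259  0.1645] rot [ 3.14e+00 -3.00e-03  1.60e+00] w 0.0399 f [-0.   0.2 -1. ]
[0.5941, -0.0935, 0.12, 1.495] d=[-35.8, 18.23, 4.37] rot=[0.001, -0.003, 0.105] rows>=6.5
```

View pics/w9.png

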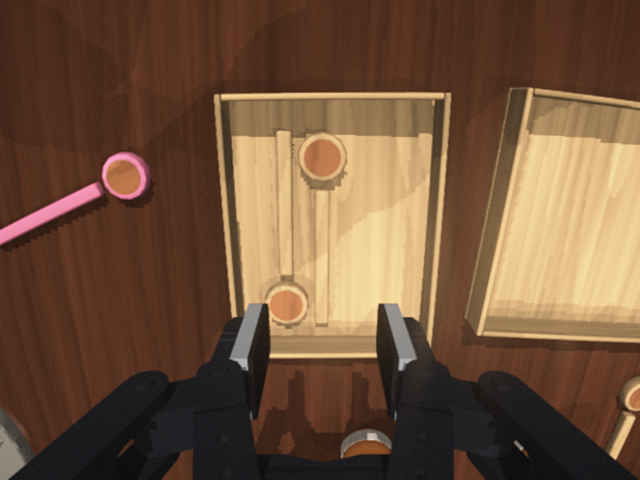

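Both spoons lie flat in the tray. Next is spoon C.

Call:
move_arm:
  moves:
    - {"delta_pos":[-35.8,18.2,4.4],"rot":[0,0,0.105],"hand":4}
    - {"delta_pos":[-35.8,18.2,4.4],"rot":[0,0,0.105],"hand":4}
    - {"delta_pos":[-35.8,18.2,4.4],"rot":[0,0,0.105],"hand":4}
    - {"delta_pos":[-35.8,18.2,4.4],"rot":[0,0,0.105],"hand":4}
    - {"delta_pos":[-35.8,18.2,4.4],"rot":[0,0,0.105],"hand":4}
    - {"delta_pos":[-35.8,18.2,4.4],"rot":[0,0,0.105],"hand":4}
    - {"delta_pos":[-35.8,18.2,4.4],"rot":[0,0,0.105],"hand":4}
    - {"delta_pos":[-35.8,18.2,4.4],"rot":[0,0,0.105],"hand":4}
    - {"delta_pos":[-35.8,18.2,4.4],"rot":[0,0,0.105],"hand":4}

```text
t: 12.4
tool_pos: [0.593, -0.0928, 0.1188]
tool_rot: [-3.141, -0.003, 1.495]
ft_force: [-0.4, -0.1, 0.4]
grip_width: 0.0398
```

```bash
python3 -c "
from h import *
cap('wrist','w10')"; python3 go.py .5941 -.0935 .02 1.495
```

```text
t 12.45 pos [ 0.5931 -0.0923  0.1191] rot [-3.141e+00 -3.000e-03  1.496e+00] w 0.0404 f [-0.2 -0.4 -0.2]
[0.5941, -0.0935, 0.02, 1.495] d=[-0.14, 0.11, 9.91] rot=[-0.0, -0.003, 0.001] rows>=1.6
```

View pics/w10.png

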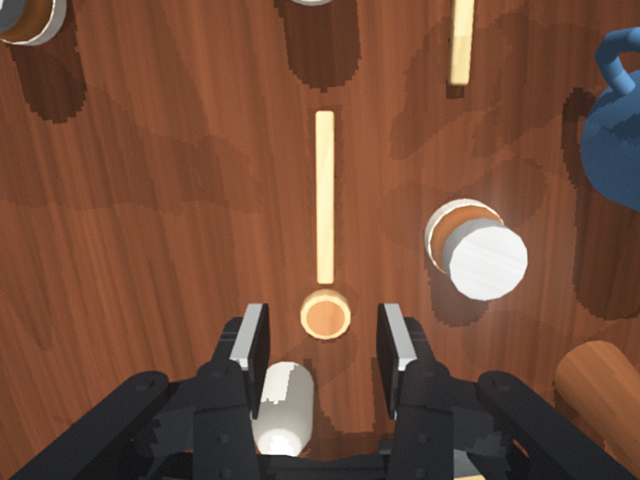

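Call:
move_arm:
  squeeze: 40
  moves:
    - {"delta_pos":[-0.1,0.1,5],"rot":[0,0,0],"hand":4}
    - {"delta_pos":[-0.1,0.1,8.5],"rot":[0,0,0],"hand":4}
    - {"delta_pos":[-0.1,0.1,9.9],"rot":[0,0,0],"hand":4}
    - {"delta_pos":[-0.1,0.1,9.9],"rot":[0,0,0],"hand":4}
    - {"delta_pos":[-0.1,0.1,9.9],"rot":[0,0,0],"hand":0}
    - {"delta_pos":[-0.1,0.1,9.9],"rot":[0,0,0],"hand":0}
    - {"delta_pos":[-0.1,0.1,9.9],"rot":[0,0,0],"hand":0}
    - {"delta_pos":[-0.1,0.1,9.9],"rot":[0,0,0],"hand":0}
    - {"delta_pos":[-0.1,0.1,6],"rot":[0,0,0],"hand":0}
    - {"delta_pos":[-0.1,0.1,1],"rot":[0,0,0],"hand":0}
    - {"delta_pos":[-0.1,0.1,-2],"rot":[0,0,0],"hand":0}
    - {"delta_pos":[-0.1,0.1,-2],"rot":[0,0,0],"hand":0}

```text
t: 13.95
tool_pos: [0.5955, -0.0936, 0.142]
tool_rot: [3.137, -0.004, 1.496]
ft_force: [0.7, 0.5, -1.3]
grip_width: 0.0082
```

```bash
python3 -c "
from h import *
cap('wrist','w11')"; python3 go.py .426 .247 .14 1.6 .426 .247 .034 1.6
```

```text
t 14.0 pos [ 0.5947 -0.0932  0.1405] rot [ 3.139 -0.004  1.496] w 0.0086 f [-0.3  0.1 -0.8]
[0.426, 0.247, 0.14, 1.6] d=[32.67, -19.36, 0.14] rot=[0.002, -0.004, -0.104] rows>=6.1
[0.426, 0.247, 0.034, 1.6] d=[32.62, -19.39, 10.74] rot=[0.002, -0.004, -0.104] rows>=6.3
```

View pics/w11.png

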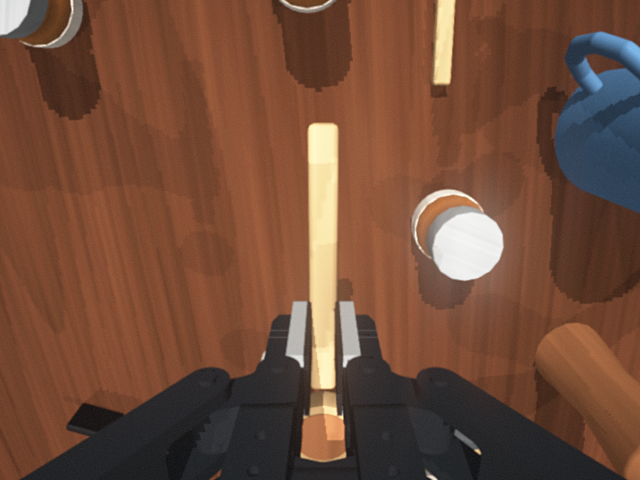

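Call:
move_arm:
  moves:
    - {"delta_pos":[32.7,-19.4,0],"rot":[0,0,-0.104],"hand":0}
    - {"delta_pos":[32.7,-19.4,0],"rot":[0,0,-0.104],"hand":0}
    - {"delta_pos":[32.7,-19.4,0],"rot":[0,0,-0.104],"hand":0}
    - {"delta_pos":[32.7,-19.4,0],"rot":[0,0,-0.104],"hand":0}
    - {"delta_pos":[32.7,-19.4,0],"rot":[0,0,-0.104],"hand":0}
    - {"delta_pos":[32.7,-19.4,0],"rot":[0,0,-0.104],"hand":0}
    - {"delta_pos":[32.7,-19.4,0],"rot":[0,0,-0.104],"hand":0}
    - {"delta_pos":[32.7,-19.4,0],"rot":[0,0,-0.104],"hand":0}
    - {"delta_pos":[32.6,-19.4,5],"rot":[0,0,-0.104],"hand":0}
    - {"delta_pos":[32.6,-19.4,9],"rot":[0,0,-0.104],"hand":0}
    - {"delta_pos":[32.6,-19.4,10.7],"rot":[0,0,-0.104],"hand":0}
    - {"delta_pos":[32.6,-19.4,10.7],"rot":[0,0,-0.104],"hand":0}

```text
t: 15.5
tool_pos: [0.4262, 0.2453, 0.0341]
tool_rot: [3.14, -0.003, 1.598]
ft_force: [1.1, -0.1, -0.5]
grip_width: 0.0082
```

Call:
move_arm:
  moves:
    - {"delta_pos":[0,0,0],"rot":[0,0,0],"hand":2}
    - {"delta_pos":[0,0,0],"rot":[0,0,0],"hand":2}
    - {"delta_pos":[0,0,0],"rot":[0,0,0],"hand":2}
    - {"delta_pos":[0,0,-4],"rot":[0,0,0],"hand":2}
    - {"delta_pos":[0,0,-9],"rot":[0,0,0],"hand":4}
    - {"delta_pos":[0,0,-13],"rot":[0,0,0],"hand":4}
    - {"delta_pos":[0,0,-13],"rot":[0,0,0],"hand":4}

```text
t: 16.38
tool_pos: [0.427, 0.2461, 0.1668]
tool_rot: [3.137, -0.007, 1.599]
ft_force: [-0.1, 0.2, -0.9]
grip_width: 0.04
```

```bash
python3 -c "
from h import *
cap('wrist','w12')"; python3 go.py .6772 .0655 .15 1.49
```

```text
t 16.43 pos [0.4262 0.2458 0.1653] rot [ 3.138 -0.005  1.599] w 0.0399 f [ 0.   0.7 -0.7]
[0.6772, 0.0655, 0.15, 1.49] d=[-18.74, 24.57, 1.51] rot=[0.003, -0.006, 0.109] rows>=5.0
```

View pics/w12.png

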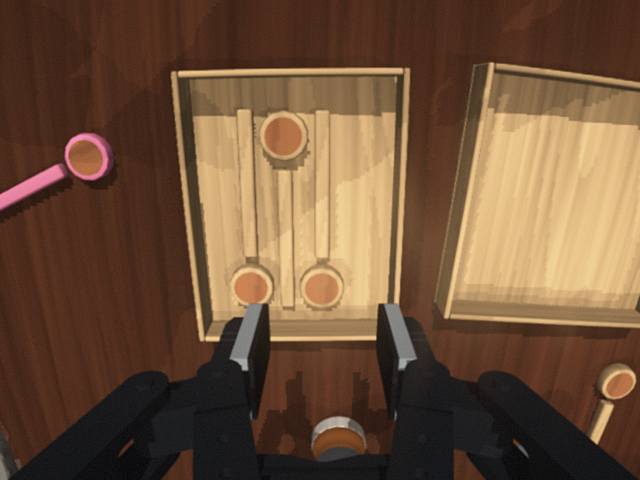

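Call:
move_arm:
  moves:
    - {"delta_pos":[-18.7,24.6,1.5],"rot":[0.003,-0.006,0.109],"hand":4}
    - {"delta_pos":[-18.7,24.6,1.5],"rot":[0.003,-0.006,0.109],"hand":4}
    - {"delta_pos":[-18.7,24.6,1.5],"rot":[0.003,-0.006,0.109],"hand":4}
    - {"delta_pos":[-18.7,24.6,1.5],"rot":[0.003,-0.006,0.109],"hand":4}
    - {"delta_pos":[-18.7,24.6,1.5],"rot":[0.003,-0.006,0.109],"hand":4}
    - {"delta_pos":[-18.7,24.6,1.5],"rot":[0.003,-0.006,0.109],"hand":4}
    - {"delta_pos":[-18.7,24.6,1.5],"rot":[0.003,-0.006,0.109],"hand":4}
    - {"delta_pos":[-18.7,24.6,1.5],"rot":[0.003,-0.006,0.109],"hand":4}

```text
t: 17.42
tool_pos: [0.6765, 0.0672, 0.1496]
tool_rot: [-3.14, -0.0, 1.491]
ft_force: [0.3, -0.0, 0.5]
grip_width: 0.0404
```

```bash
python3 -c "
from h import *
cap('wrist','w13')"; python3 go.py .6772 .0655 .02 1.49
```

```text
t 17.48 pos [0.6767 0.0673 0.1499] rot [-3.141 -0.     1.492] w 0.04 f [ 0.4  0.8 -0.8]
[0.6772, 0.0655, 0.02, 1.49] d=[-0.17, 0.07, 12.99] rot=[-0.001, -0.0, 0.002] rows>=2.1
```

View pics/w13.png

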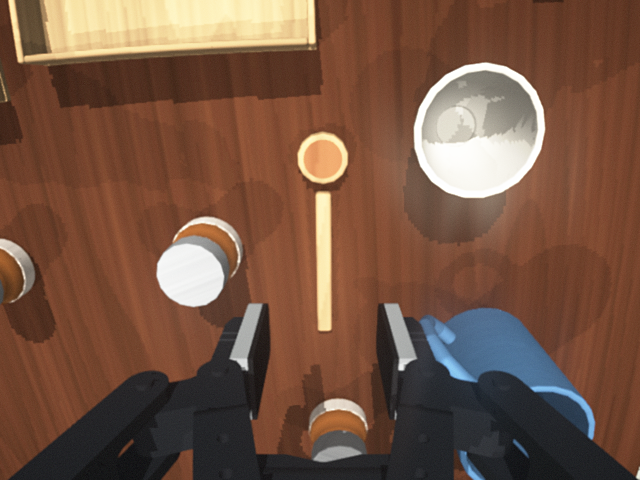

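Run:
```python
from h import *
np.set_printoptions(precision=3,suppress=True)
c=dict(np.load('pics/w1.npz'))
for z in (.03,.05,.07): print(ray(c,[(501,222),(497,262)],z))
c=dict(np.load('pics/w13.npz'))
for z in (.03,.05,.07): print(ray(c,[(422,318)],z))
S=robot.calibration('scene')
for z in (.03,.05,.07): print('sc',ray(S,[(170+337/2.2,180+298/2.2)],z))
```

```text
[[ 0.737  0.004  0.03 ]
 [ 0.739 -0.041  0.03 ]]
[[ 0.728  0.01   0.05 ]
 [ 0.73  -0.033  0.05 ]]
[[ 0.72   0.016  0.07 ]
 [ 0.721 -0.025  0.07 ]]
[[0.737 0.006 0.03 ]]
[[0.732 0.018 0.05 ]]
[[0.728 0.03  0.07 ]]
sc [[0.724 0.007 0.03 ]]
sc [[0.741 0.013 0.05 ]]
sc [[0.758 0.019 0.07 ]]
```

Clearance to the mug handle is enough (about 20 mm). I'll grasp spoon D.

Call:
move_arm:
  squeeze: 40
  moves:
    - {"delta_pos":[-0.1,0.1,6],"rot":[0,0,0],"hand":4}
    - {"delta_pos":[-0.1,0.1,10.5],"rot":[0,0,0],"hand":4}
    - {"delta_pos":[-0.1,0.1,13],"rot":[0,0,0],"hand":4}
    - {"delta_pos":[-0.1,0.1,13],"rot":[0,0,0],"hand":4}
    - {"delta_pos":[-0.1,0.1,13],"rot":[0,0,0],"hand":0}
    - {"delta_pos":[-0.1,0.1,13],"rot":[0,0,0],"hand":0}
    - {"delta_pos":[-0.1,0.1,13],"rot":[0,0,0],"hand":0}
    - {"delta_pos":[-0.1,0.1,13],"rot":[0,0,0],"hand":0}
    - {"delta_pos":[-0.1,0.1,8],"rot":[0,0,0],"hand":0}
    - {"delta_pos":[-0.1,0.1,3],"rot":[0,0,0],"hand":0}
    - {"delta_pos":[-0.1,0.1,0],"rot":[0,0,0],"hand":0}
    - {"delta_pos":[-0.1,0.1,0],"rot":[0,0,0],"hand":0}

```text
t: 18.98
tool_pos: [0.679, 0.0663, 0.1535]
tool_rot: [3.137, -0.002, 1.492]
ft_force: [0.4, 0.5, -1.0]
grip_width: 0.008
```

```bash
python3 -c "
from h import *
cap('wrist','w14')"; python3 go.py .449 .259 .14 1.6 .449 .259 .034 1.6
```

```text
t 19.02 pos [0.6782 0.0664 0.1516] rot [ 3.140e+00 -2.000e-03  1.492e+00] w 0.0082 f [ 0.8  0.7 -1.7]
[0.449, 0.259, 0.14, 1.6] d=[17.38, -24.37, 1.15] rot=[0.002, -0.001, -0.108] rows>=4.8
[0.449, 0.259, 0.034, 1.6] d=[17.37, -24.39, 11.75] rot=[0.002, -0.001, -0.108] rows>=5.1
```

View pics/w14.png

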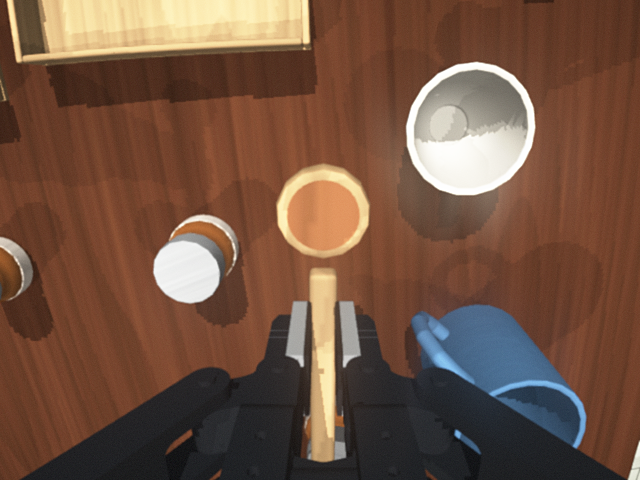

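Call:
move_arm:
  moves:
    - {"delta_pos":[17.4,-24.5,1],"rot":[0,0,-0.108],"hand":0}
    - {"delta_pos":[17.4,-24.5,1],"rot":[0,0,-0.108],"hand":0}
    - {"delta_pos":[17.4,-24.5,1],"rot":[0,0,-0.108],"hand":0}
    - {"delta_pos":[17.4,-24.5,1],"rot":[0,0,-0.108],"hand":0}
    - {"delta_pos":[17.4,-24.5,1],"rot":[0,0,-0.108],"hand":0}
    - {"delta_pos":[17.4,-24.5,1],"rot":[0,0,-0.108],"hand":0}
    - {"delta_pos":[17.4,-24.5,1],"rot":[0,0,-0.108],"hand":0}
    - {"delta_pos":[17.4,-24.5,5],"rot":[0,0,-0.108],"hand":0}
    - {"delta_pos":[17.4,-24.5,9],"rot":[0,0,-0.108],"hand":0}
    - {"delta_pos":[17.4,-24.5,11.6],"rot":[0,0,-0.108],"hand":0}
    - {"delta_pos":[17.4,-24.5,11.6],"rot":[0,0,-0.108],"hand":0}

```text
t: 20.4
tool_pos: [0.4482, 0.2573, 0.0341]
tool_rot: [-3.142, 0.001, 1.597]
ft_force: [0.5, 0.5, -0.4]
grip_width: 0.0081
```

Call:
move_arm:
  moves:
    - {"delta_pos":[0,0,0],"rot":[0,0,0],"hand":1.8}
    - {"delta_pos":[0,0,0],"rot":[0,0,0],"hand":1.8}
    - {"delta_pos":[0,0,0],"rot":[0,0,0],"hand":1.8}
    - {"delta_pos":[0,0,-4],"rot":[0,0,0],"hand":1.8}
    - {"delta_pos":[0,0,-9],"rot":[0,0,0],"hand":4}
    - {"delta_pos":[0,0,-13],"rot":[0,0,0],"hand":7}
    - {"delta_pos":[0,0,-13],"rot":[0,0,0],"hand":7}

```text
t: 21.28
tool_pos: [0.4492, 0.2586, 0.167]
tool_rot: [3.138, -0.003, 1.597]
ft_force: [-0.6, 0.5, 0.1]
grip_width: 0.0696
```

```bash
python3 -c "
from h import *
cap('wrist','w15')"; python3 go.py .4474 .0535 .13 1.571
```

```text
t 21.32 pos [0.4484 0.2583 0.1654] rot [ 3.140e+00 -1.000e-03  1.598e+00] w 0.0698 f [-0.3  0.  -0.2]
[0.4474, 0.0535, 0.13, 1.571] d=[-20.48, -0.66, 3.51] rot=[0.002, -0.001, 0.027] rows>=3.3
```

View pics/w15.png

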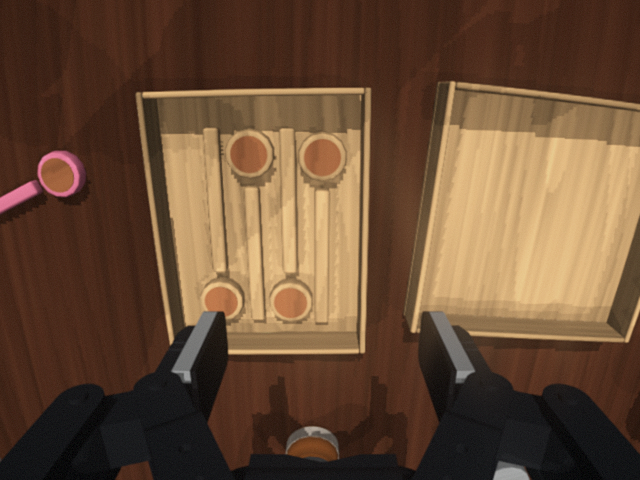

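All four spoons lie flat in the tray. Crate corners show at (449,84), (412,331), (629,340). Jars next.

Run:
```python
from h import *
np.set_printoptions(precision=4,suppress=True)
c=dict(np.load('pics/w15.npz'))
for uv in [(449,84),(413,331),(630,340)]: print('crate',ray(c,[uv],.03)[0])
```

```text
crate [0.5221 0.349  0.03  ]
crate [0.5157 0.1844 0.03  ]
crate [0.6825 0.1768 0.03  ]
```

Call:
move_arm:
  moves:
    - {"delta_pos":[-20.5,-0.7,3.5],"rot":[0,0,0.027],"hand":7.5}
    - {"delta_pos":[-20.5,-0.7,3.5],"rot":[0,0,0.027],"hand":7.5}
    - {"delta_pos":[-20.5,-0.7,3.5],"rot":[0,0,0.027],"hand":7.5}
    - {"delta_pos":[-20.5,-0.7,3.5],"rot":[0,0,0.027],"hand":7.5}
    - {"delta_pos":[-20.5,-0.7,3.5],"rot":[0,0,0.027],"hand":7.5}
    - {"delta_pos":[-20.5,-0.7,3.5],"rot":[0,0,0.027],"hand":7.5}

```text
t: 22.08
tool_pos: [0.4469, 0.054, 0.1299]
tool_rot: [3.141, -0.001, 1.572]
ft_force: [-0.4, 0.7, 0.0]
grip_width: 0.0747
```

```bash
python3 -c "
from h import *
cap('wrist','w16');cap('side','s16')"; python3 go.py .4474 .0535 .032 1.571
```

```text
t 22.18 pos [0.447  0.0544 0.13  ] rot [ 3.140e+00 -1.000e-03  1.573e+00] w 0.0752 f [-0.3  0.9 -0. ]
[0.4474, 0.0535, 0.032, 1.571] d=[-0.1, 0.02, 9.8] rot=[0.001, -0.001, 0.002] rows>=1.6
```

View pics/w16.png

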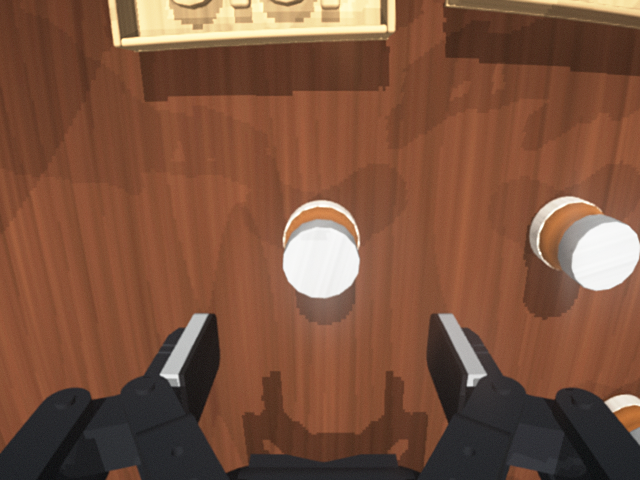

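View pics/s16.png

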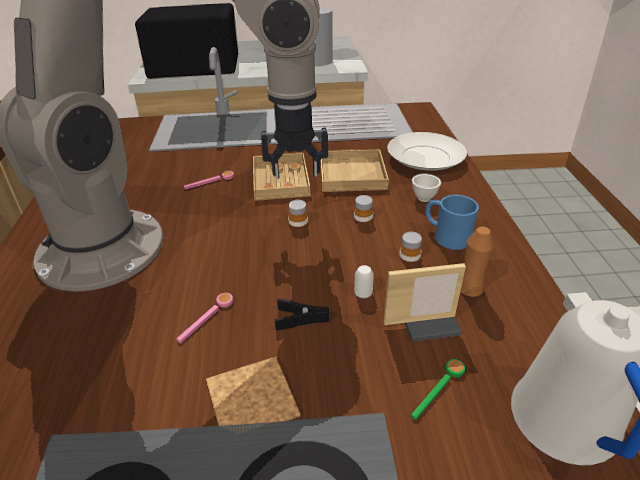

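Run:
```python
from h import *
np.set_printoptions(precision=4,suppress=True)
c=dict(np.load('pics/w16.npz'))
print(ray(c,[(321,259),(605,254)],.05), ray(c,[(254,345)],.03))
```

```text
[[0.4469 0.0552 0.05  ]
 [0.5985 0.0575 0.05  ]] [[ 0.4059 -0.0092  0.03  ]]
```

Call:
move_arm:
  squeeze: 50
  moves:
    - {"delta_pos":[0,0,5],"rot":[0,0,0],"hand":7.5}
    - {"delta_pos":[0,0,8.5],"rot":[0,0,0],"hand":7.5}
    - {"delta_pos":[0,0,10],"rot":[0,0,0],"hand":7.5}
    - {"delta_pos":[0,0,10],"rot":[0,0,0],"hand":7.5}
    - {"delta_pos":[0,0,10],"rot":[0,0,0],"hand":3.5}
    - {"delta_pos":[0,0,10],"rot":[0,0,0],"hand":3.5}
    - {"delta_pos":[0,0,10],"rot":[0,0,0],"hand":3.5}
    - {"delta_pos":[0,0,10],"rot":[0,0,0],"hand":3.5}
    - {"delta_pos":[0,0,6],"rot":[0,0,0],"hand":3.5}
    - {"delta_pos":[0,0,1],"rot":[0,0,0],"hand":3.5}
    - {"delta_pos":[0,0,-2],"rot":[0,0,0],"hand":3.5}
    - {"delta_pos":[0,0,-2],"rot":[0,0,0],"hand":3.5}

```text
t: 23.68
tool_pos: [0.448, 0.0552, 0.152]
tool_rot: [3.137, -0.005, 1.574]
ft_force: [-0.2, -0.6, -1.1]
grip_width: 0.0404
```

```bash
python3 -c "
from h import *
cap('wrist','w17')"; python3 go.py .604 .313 .15 1.53 .604 .313 .037 1.53
```

```text
t 23.73 pos [0.4473 0.0552 0.1508] rot [ 3.138 -0.004  1.574] w 0.0405 f [-0.4 -0.5 -1.7]
[0.604, 0.313, 0.15, 1.53] d=[25.73, 15.75, 0.22] rot=[0.003, -0.004, 0.044] rows>=4.8
[0.604, 0.313, 0.037, 1.53] d=[25.69, 15.71, 11.52] rot=[0.003, -0.004, 0.044] rows>=5.2
```

View pics/w17.png

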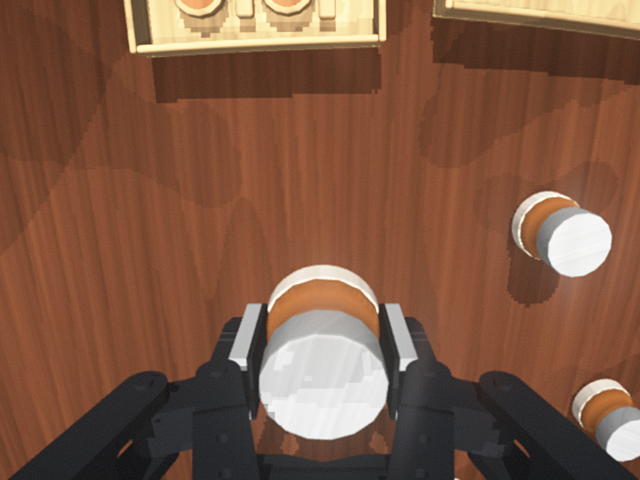

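Call:
move_arm:
  moves:
    - {"delta_pos":[25.7,15.7,0.2],"rot":[0,0,0.044],"hand":3.5}
    - {"delta_pos":[25.7,15.7,0.2],"rot":[0,0,0.044],"hand":3.5}
    - {"delta_pos":[25.7,15.7,0.2],"rot":[0,0,0.044],"hand":3.5}
    - {"delta_pos":[25.7,15.7,0.2],"rot":[0,0,0.044],"hand":3.5}
    - {"delta_pos":[25.7,15.7,0.2],"rot":[0,0,0.044],"hand":3.5}
    - {"delta_pos":[25.7,15.7,0.2],"rot":[0,0,0.044],"hand":3.5}
    - {"delta_pos":[25.7,15.7,0.2],"rot":[0,0,0.044],"hand":3.5}
    - {"delta_pos":[25.7,15.7,5],"rot":[0,0,0.044],"hand":3.5}
    - {"delta_pos":[25.7,15.7,9],"rot":[0,0,0.044],"hand":3.5}
    - {"delta_pos":[25.7,15.7,11.5],"rot":[0,0,0.044],"hand":3.5}
    - {"delta_pos":[25.7,15.7,11.5],"rot":[0,0,0.044],"hand":3.5}

```text
t: 25.1
tool_pos: [0.6034, 0.312, 0.0361]
tool_rot: [3.14, -0.003, 1.529]
ft_force: [-0.4, 0.2, -0.8]
grip_width: 0.0405
```

```bash
python3 go.py .604 .313 .036 1.53; python3 -c "
from h import *
cap('scene','c17')"
```

```text
t 25.1 pos [0.6034 0.312  0.0361] rot [ 3.140e+00 -3.000e-03  1.529e+00] w 0.0405 f [-0.4  0.2 -0.8]
[0.604, 0.313, 0.036, 1.53] d=[0.1, 0.06, 0.01] rot=[0.002, -0.003, -0.001] rows>=0.0
```

View pics/c17.png

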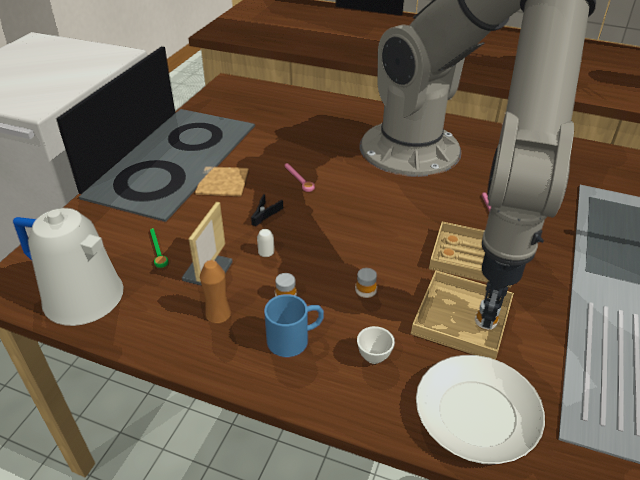

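Jar 1 is inside the crate at the far side. I'll release it and go to jar 2.

Call:
move_arm:
  moves:
    - {"delta_pos":[0,0,0],"rot":[0,0,0],"hand":6.5}
    - {"delta_pos":[0,0,0],"rot":[0,0,0],"hand":6.5}
    - {"delta_pos":[0,0,0],"rot":[0,0,0],"hand":6.5}
    - {"delta_pos":[0,0,-4],"rot":[0,0,0],"hand":6.5}
    - {"delta_pos":[0,0,-9],"rot":[0,0,0],"hand":7.5}
    - {"delta_pos":[0,0,-11],"rot":[0,0,0],"hand":7.5}
    - {"delta_pos":[0,0,-11],"rot":[0,0,0],"hand":7.5}

```text
t: 26.02
tool_pos: [0.6042, 0.3125, 0.1489]
tool_rot: [3.137, -0.005, 1.529]
ft_force: [-0.6, 1.0, -0.3]
grip_width: 0.0752
```

```bash
python3 go.py .5985 .0585 .13 1.571
```

```text
t 26.02 pos [0.6042 0.3125 0.1489] rot [ 3.137 -0.005  1.529] w 0.0752 f [-0.6  1.  -0.3]
[0.5985, 0.0585, 0.13, 1.571] d=[-25.41, 0.48, 1.76] rot=[0.005, -0.005, -0.042] rows>=4.1
```

Call:
move_arm:
  moves:
    - {"delta_pos":[-25.4,0.5,1.8],"rot":[0.004,-0.004,-0.042],"hand":7.5}
    - {"delta_pos":[-25.4,0.5,1.8],"rot":[0.004,-0.004,-0.042],"hand":7.5}
    - {"delta_pos":[-25.4,0.5,1.8],"rot":[0.004,-0.004,-0.042],"hand":7.5}
    - {"delta_pos":[-25.4,0.5,1.8],"rot":[0.004,-0.004,-0.042],"hand":7.5}
    - {"delta_pos":[-25.4,0.5,1.8],"rot":[0.004,-0.004,-0.042],"hand":7.5}
    - {"delta_pos":[-25.4,0.5,1.8],"rot":[0.004,-0.004,-0.042],"hand":7.5}
    - {"delta_pos":[-25.4,0.5,1.8],"rot":[0.004,-0.004,-0.042],"hand":7.5}

```text
t: 26.9
tool_pos: [0.5986, 0.0602, 0.129]
tool_rot: [-3.142, -0.001, 1.573]
ft_force: [-0.4, 0.7, -0.4]
grip_width: 0.0748
```

```bash
python3 -c "
from h import *
cap('wrist','w18')"; python3 go.py .5985 .0585 .03 1.571
```

```text
t 26.95 pos [0.5986 0.0602 0.1291] rot [ 3.141e+00 -1.000e-03  1.574e+00] w 0.0749 f [0.5 0.  0.9]
[0.5985, 0.0585, 0.03, 1.571] d=[-0.18, -0.02, 9.91] rot=[0.0, -0.001, 0.003] rows>=1.6
```

View pics/w18.png

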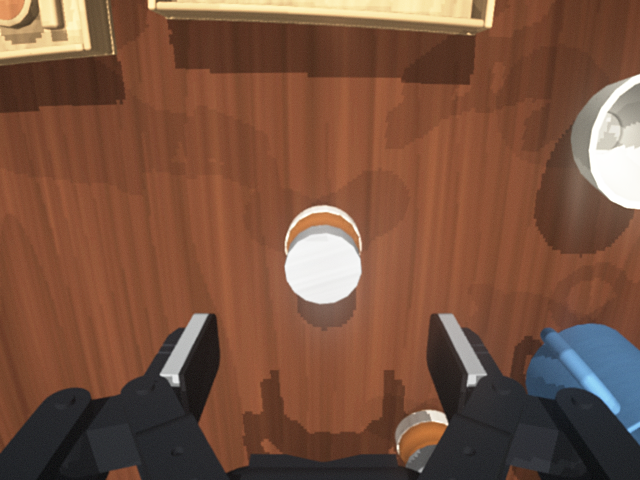

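Call:
move_arm:
  squeeze: 50
  moves:
    - {"delta_pos":[-0.1,0,5],"rot":[0,0,0],"hand":7.5}
    - {"delta_pos":[-0.1,0,8.5],"rot":[0,0,0],"hand":7.5}
    - {"delta_pos":[-0.1,0,9.9],"rot":[0,0,0],"hand":7.5}
    - {"delta_pos":[-0.1,0,9.9],"rot":[0,0,0],"hand":7.5}
    - {"delta_pos":[-0.1,0,9.9],"rot":[0,0,0],"hand":3.5}
    - {"delta_pos":[-0.1,0,9.9],"rot":[0,0,0],"hand":3.5}
    - {"delta_pos":[-0.1,0,9.9],"rot":[0,0,0],"hand":3.5}
    - {"delta_pos":[-0.1,0,9.9],"rot":[0,0,0],"hand":3.5}
    - {"delta_pos":[-0.1,0,6],"rot":[0,0,0],"hand":3.5}
    - {"delta_pos":[-0.1,0,1],"rot":[0,0,0],"hand":3.5}
    - {"delta_pos":[-0.1,0,-2],"rot":[0,0,0],"hand":3.5}
    - {"delta_pos":[-0.1,0,-2],"rot":[0,0,0],"hand":3.5}

```text
t: 28.45
tool_pos: [0.6, 0.0595, 0.152]
tool_rot: [3.137, -0.003, 1.574]
ft_force: [-0.2, 0.7, -1.9]
grip_width: 0.0404
```

```bash
python3 -c "
from h import *
cap('wrist','w19')"; python3 go.py .602 .262 .15 1.53 .602 .262 .036 1.53
```

```text
t 28.5 pos [0.5991 0.0596 0.1504] rot [ 3.139e+00 -3.000e-03  1.574e+00] w 0.0403 f [-2.   0.2 -1.6]
[0.602, 0.262, 0.15, 1.53] d=[20.23, 0.35, 0.09] rot=[0.002, -0.003, 0.044] rows>=3.2
[0.602, 0.262, 0.036, 1.53] d=[20.21, 0.33, 11.49] rot=[0.002, -0.003, 0.044] rows>=3.7
```

View pics/w19.png

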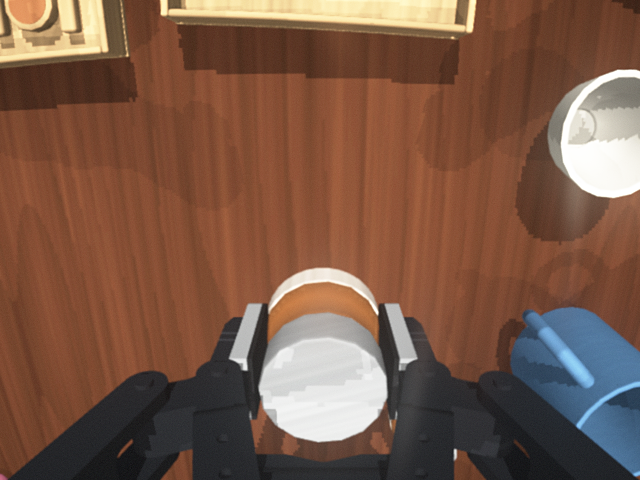

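Call:
move_arm:
  moves:
    - {"delta_pos":[20.1,0.3,0.1],"rot":[0,0,0.044],"hand":3.5}
    - {"delta_pos":[20.1,0.3,0.1],"rot":[0,0,0.044],"hand":3.5}
    - {"delta_pos":[20.1,0.3,0.1],"rot":[0,0,0.044],"hand":3.5}
    - {"delta_pos":[20.1,0.3,0.1],"rot":[0,0,0.044],"hand":3.5}
    - {"delta_pos":[20.1,0.3,0.1],"rot":[0,0,0.044],"hand":3.5}
    - {"delta_pos":[20.1,0.3,0.1],"rot":[0,0,0.044],"hand":3.5}

```text
t: 29.25
tool_pos: [0.6016, 0.2585, 0.1497]
tool_rot: [3.14, -0.002, 1.528]
ft_force: [0.6, -0.6, -0.4]
grip_width: 0.0405
```

```bash
python3 -c "
from h import *
cap('wrist','w20')"; python3 go.py .602 .261 .036 1.53
```

```text
t 29.3 pos [0.6017 0.2584 0.1498] rot [ 3.139e+00 -2.000e-03  1.527e+00] w 0.0402 f [-0.2  0.4 -1.5]
[0.602, 0.261, 0.036, 1.53] d=[0.24, -0.01, 11.39] rot=[0.002, -0.002, -0.003] rows>=1.8
```

View pics/w20.png

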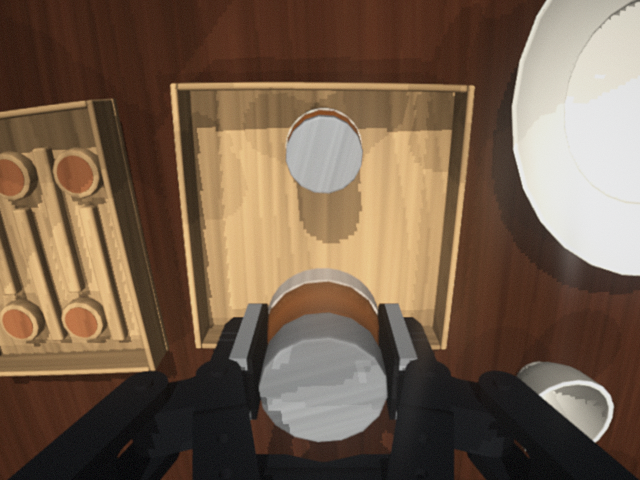

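Jar 1 stands in the crate at (325,150), and jar 2 is held upright. Lowering and releasing.

Call:
move_arm:
  moves:
    - {"delta_pos":[0.2,0,5],"rot":[0,0,0],"hand":3.5}
    - {"delta_pos":[0.2,0,9],"rot":[0,0,0],"hand":3.5}
    - {"delta_pos":[0.2,0,11.4],"rot":[0,0,0],"hand":3.5}
    - {"delta_pos":[0.2,0,11.4],"rot":[0,0,0],"hand":3.5}
    - {"delta_pos":[0.2,0,11.4],"rot":[0,0,0],"hand":6.5}
    - {"delta_pos":[0.2,0,11.4],"rot":[0,0,0],"hand":6.5}
    - {"delta_pos":[0.2,0,11.4],"rot":[0,0,0],"hand":6.5}
    - {"delta_pos":[0.2,0,7],"rot":[0,0,0],"hand":6.5}
    - {"delta_pos":[0.2,0,2],"rot":[0,0,0],"hand":7.5}
    - {"delta_pos":[0.2,0,0],"rot":[0,0,0],"hand":7.5}

```text
t: 30.55
tool_pos: [0.6028, 0.2607, 0.153]
tool_rot: [3.137, -0.004, 1.527]
ft_force: [0.3, 0.1, -0.9]
grip_width: 0.0752
```

```bash
python3 -c "
from h import *
cap('wrist','w21');cap('side','s21')"; python3 go.py .6737 -.095 .15 1.571
```

```text
t 30.65 pos [0.6027 0.2609 0.1522] rot [ 3.137 -0.004  1.528] w 0.0751 f [ 0.4 -0.4 -1.3]
[0.6737, -0.095, 0.15, 1.571] d=[-35.25, 8.63, 0.11] rot=[0.005, -0.004, -0.043] rows>=5.8
```

View pics/s21.png

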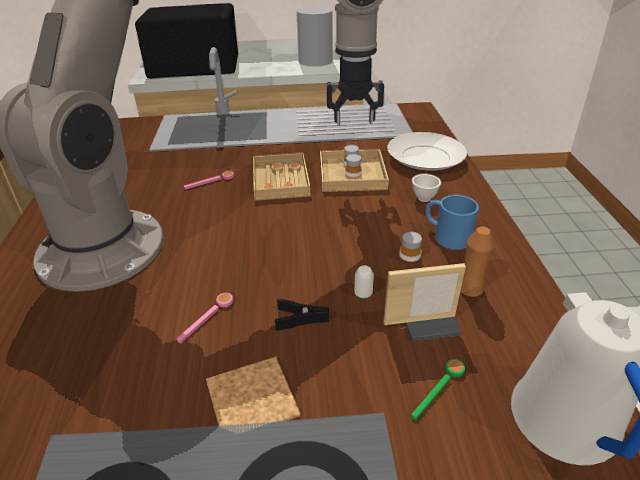

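View pics/w21.png

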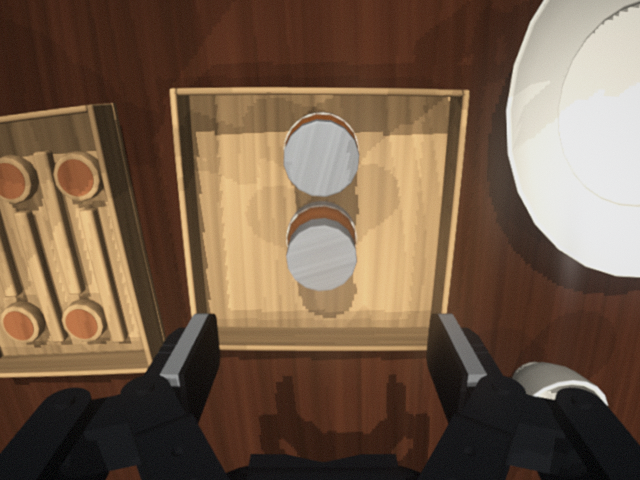

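Call:
move_arm:
  moves:
    - {"delta_pos":[-35.2,8.6,0.1],"rot":[0.005,-0.004,-0.043],"hand":6.5}
    - {"delta_pos":[-35.2,8.6,0.1],"rot":[0.005,-0.004,-0.043],"hand":6.5}
    - {"delta_pos":[-35.2,8.6,0.1],"rot":[0.005,-0.004,-0.043],"hand":6.5}
    - {"delta_pos":[-35.2,8.6,0.1],"rot":[0.005,-0.004,-0.043],"hand":6.5}
    - {"delta_pos":[-35.2,8.6,0.1],"rot":[0.005,-0.004,-0.043],"hand":6.5}
    - {"delta_pos":[-35.2,8.6,0.1],"rot":[0.005,-0.004,-0.043],"hand":6.5}
    - {"delta_pos":[-35.2,8.6,0.1],"rot":[0.005,-0.004,-0.043],"hand":6.5}
    - {"delta_pos":[-35.2,8.6,0.1],"rot":[0.005,-0.004,-0.043],"hand":6.5}

```text
t: 31.65
tool_pos: [0.673, -0.094, 0.149]
tool_rot: [-3.14, -0.001, 1.57]
ft_force: [0.3, 0.1, -0.3]
grip_width: 0.0648
```

```bash
python3 -c "
from h import *
cap('wrist','w22')"; python3 go.py .6737 -.095 .03 1.571
```

```text
t 31.7 pos [ 0.6732 -0.0931  0.1491] rot [-3.140e+00 -1.000e-03  1.572e+00] w 0.0649 f [0.  0.8 0.2]
[0.6737, -0.095, 0.03, 1.571] d=[-0.2, 0.07, 11.91] rot=[-0.001, -0.001, 0.001] rows>=1.9
```

View pics/w22.png

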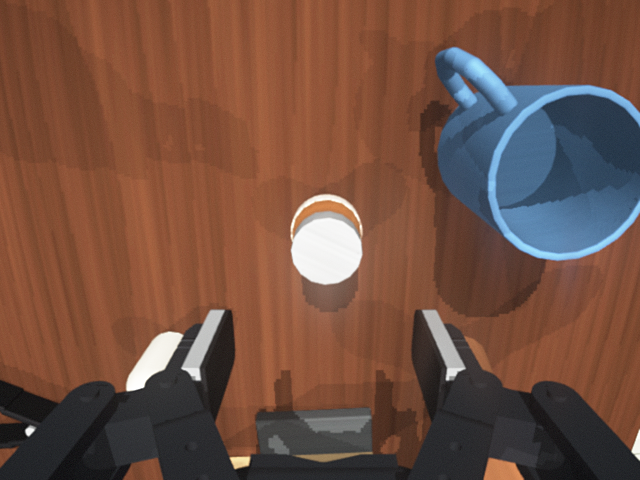

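Run:
```python
from h import *
c=dict(np.load('pics/w22.npz'))
print(ray(c,[(327,249)],.05),ray(c,[(565,172)],.09),ray(c,[(438,62)],.06))
```

```text
[[ 0.67593896 -0.0944485   0.05      ]] [[ 0.78135784 -0.043322    0.09      ]] [[0.72810042 0.00323512 0.06      ]]
```

Call:
move_arm:
  squeeze: 50
  moves:
    - {"delta_pos":[-0.2,0.2,5],"rot":[0,0,0],"hand":6.5}
    - {"delta_pos":[-0.2,0.2,9],"rot":[0,0,0],"hand":6.5}
    - {"delta_pos":[-0.2,0.2,11.9],"rot":[0,0,0],"hand":6.5}
    - {"delta_pos":[-0.2,0.2,11.9],"rot":[0,0,0],"hand":6.5}
    - {"delta_pos":[-0.2,0.2,11.9],"rot":[0,0,0],"hand":3.5}
    - {"delta_pos":[-0.2,0.2,11.9],"rot":[0,0,0],"hand":3.5}
    - {"delta_pos":[-0.2,0.2,11.9],"rot":[0,0,0],"hand":3.5}
    - {"delta_pos":[-0.2,0.2,11.9],"rot":[0,0,0],"hand":3.5}
    - {"delta_pos":[-0.2,0.2,8],"rot":[0,0,0],"hand":3.5}
    - {"delta_pos":[-0.2,0.2,3],"rot":[0,0,0],"hand":3.5}
    - {"delta_pos":[-0.2,0.2,-1],"rot":[0,0,0],"hand":3.5}
    - {"delta_pos":[-0.2,0.2,-1],"rot":[0,0,0],"hand":3.5}

```text
t: 33.2
tool_pos: [0.677, -0.0954, 0.1637]
tool_rot: [3.136, -0.001, 1.572]
ft_force: [-0.3, -0.5, -1.5]
grip_width: 0.0404
```

```bash
python3 -c "
from h import *
cap('wrist','w23')"; python3 go.py .600 .2095 .16 1.53 .600 .2095 .036 1.53
```

```text
t 33.25 pos [ 0.676  -0.0949  0.1615] rot [ 3.139e+00 -2.000e-03  1.572e+00] w 0.0401 f [ 0.4  0.9 -2.1]
[0.6, 0.2095, 0.16, 1.53] d=[30.45, -7.56, 0.18] rot=[0.002, -0.002, 0.042] rows>=5.0
[0.6, 0.2095, 0.036, 1.53] d=[30.43, -7.59, 12.58] rot=[0.002, -0.002, 0.042] rows>=5.4
```

View pics/w23.png

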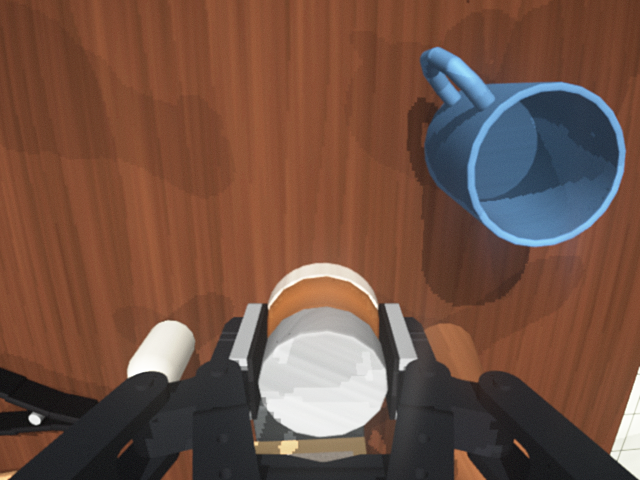

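Call:
move_arm:
  moves:
    - {"delta_pos":[30.5,-8.8,0.2],"rot":[0,0,0.042],"hand":3.5}
    - {"delta_pos":[30.5,-8.8,0.2],"rot":[0,0,0.042],"hand":3.5}
    - {"delta_pos":[30.5,-8.8,0.2],"rot":[0,0,0.042],"hand":3.5}
    - {"delta_pos":[30.5,-8.8,0.2],"rot":[0,0,0.042],"hand":3.5}
    - {"delta_pos":[30.5,-8.8,0.2],"rot":[0,0,0.042],"hand":3.5}
    - {"delta_pos":[30.5,-8.8,0.2],"rot":[0,0,0.042],"hand":3.5}
    - {"delta_pos":[30.5,-8.8,0.2],"rot":[0,0,0.042],"hand":3.5}
    - {"delta_pos":[30.5,-8.8,0.2],"rot":[0,0,0.042],"hand":3.5}

```text
t: 34.25
tool_pos: [0.588, 0.2081, 0.1597]
tool_rot: [3.139, -0.001, 1.528]
ft_force: [0.6, -0.1, -0.5]
grip_width: 0.0403
```

```bash
python3 -c "
from h import *
cap('wrist','w24')"; python3 go.py .587 .210 .036 1.53
```

```text
t 34.3 pos [0.5881 0.2081 0.1597] rot [ 3.139e+00 -1.000e-03  1.528e+00] w 0.0405 f [ 0.3  0.7 -0.2]
[0.587, 0.21, 0.036, 1.53] d=[0.17, -0.15, 12.37] rot=[0.002, -0.001, -0.002] rows>=2.0
```

View pics/w24.png

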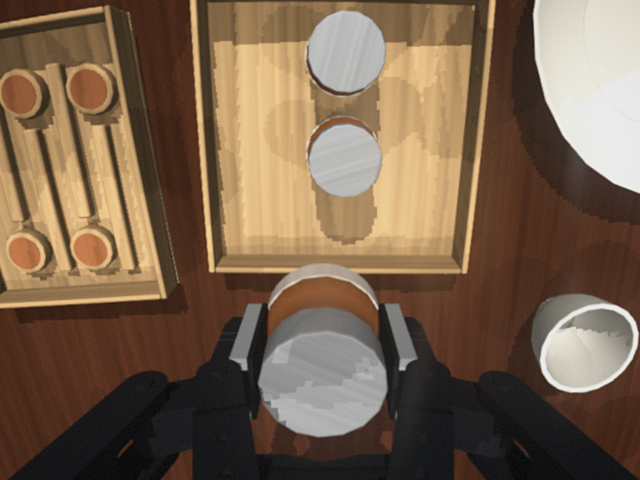

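Run:
```python
from h import *
c=dict(np.load('pics/w24.npz'))
print(ray(c,[(211,272),(466,272)],.03),ray(c,[(344,160),(346,53)],.054))
```

```text
[[0.51544792 0.18361446 0.03      ]
 [0.681067   0.17609646 0.03      ]] [[0.60245079 0.25562626 0.054     ]
 [0.6051157  0.30975979 0.054     ]]
```

Call:
move_arm:
  moves:
    - {"delta_pos":[0.3,-0.7,4],"rot":[0,0,0],"hand":3.5}
    - {"delta_pos":[0.3,-0.7,7],"rot":[0,0,0],"hand":3.5}
    - {"delta_pos":[0.3,-0.7,10],"rot":[0,0,0],"hand":3.5}
    - {"delta_pos":[0.3,-0.7,12.4],"rot":[0,0,0],"hand":3.5}
    - {"delta_pos":[0.3,-0.7,12.4],"rot":[0,0,0],"hand":3.5}
    - {"delta_pos":[0.3,-0.7,12.4],"rot":[0,0,0],"hand":6}
    - {"delta_pos":[0.3,-0.7,12.4],"rot":[0,0,0],"hand":6}
    - {"delta_pos":[0.3,-0.7,12.4],"rot":[0,0,0],"hand":6}
    - {"delta_pos":[0.3,-0.7,8],"rot":[0,0,0],"hand":6}
    - {"delta_pos":[0.3,-0.7,3],"rot":[0,0,0],"hand":6}
    - {"delta_pos":[0.3,-0.7,-5],"rot":[0,0,0],"hand":7}
    - {"delta_pos":[0.3,-0.7,-5],"rot":[0,0,0],"hand":7}

```text
t: 35.8
tool_pos: [0.5824, 0.2115, 0.2136]
tool_rot: [3.135, -0.004, 1.527]
ft_force: [-0.3, -0.5, -0.8]
grip_width: 0.0701
```

```bash
python3 -c "
from h import *
cap('wrist','w25');cap('side','s25');cap('scene','c25')"; python3 go.py .45 -.18 .3 0
```

```text
t 35.95 pos [0.581  0.2118 0.21  ] rot [ 3.138e+00 -2.000e-03  1.528e+00] w 0.0697 f [ 0.9 -0.3 -0.4]
[0.45, -0.18, 0.3, 0.0] d=[-39.68, -11.39, -9.13] rot=[0.001, -0.004, 1.528] rows>=8.2
```

View pics/w25.png

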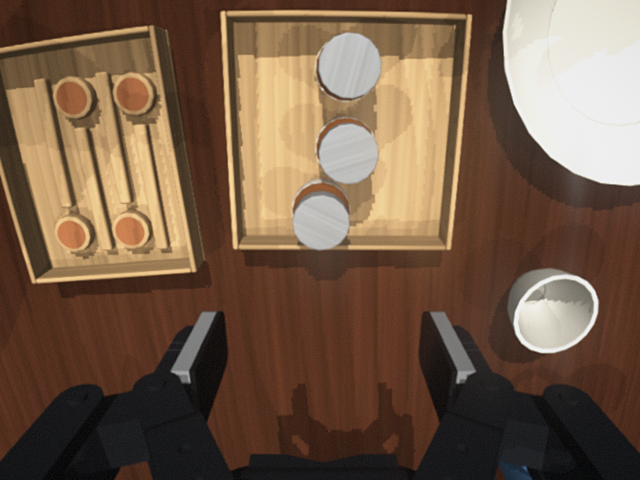

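View pics/s25.png

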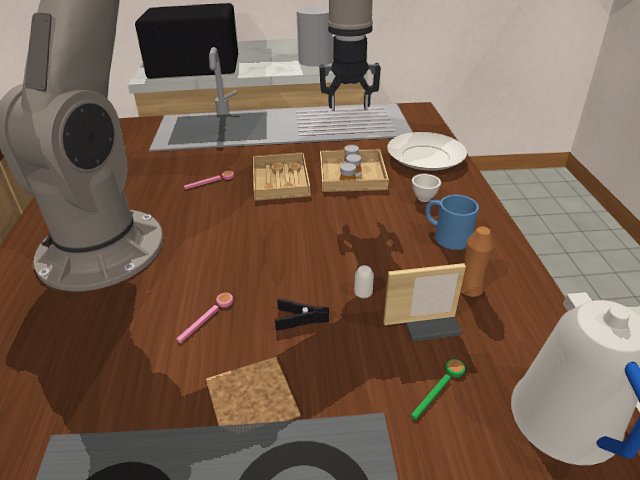

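View pics/c25.png

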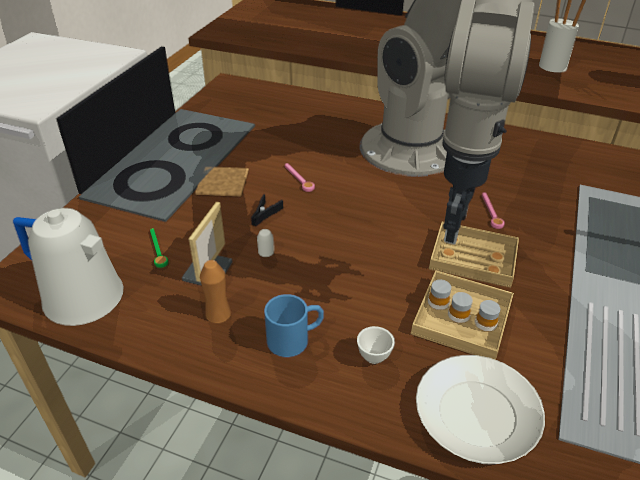

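All 4 spoons are in the tray and all 3 jars stand in the crate. No other spoon or jar shows in any view. Next is the clip, with the tool turned to yaw 0.

```bash
python3 go.py .43 -.257 .25 0
```

```text
t 35.95 pos [0.581  0.2118 0.21  ] rot [ 3.138e+00 -2.000e-03  1.528e+00] w 0.0697 f [ 0.9 -0.3 -0.4]
[0.43, -0.257, 0.25, 0.0] d=[-47.47, -13.08, -4.15] rot=[0.001, -0.004, 1.528] rows>=8.2
```

Call:
move_arm:
  moves:
    - {"delta_pos":[-47.5,-13.1,-4.1],"rot":[0.001,-0.004,1.528],"hand":7}
    - {"delta_pos":[-47.5,-13.1,-4.1],"rot":[0.001,-0.004,1.528],"hand":7}
    - {"delta_pos":[-47.5,-13.1,-4.1],"rot":[0.001,-0.004,1.528],"hand":7}
    - {"delta_pos":[-47.5,-13.1,-4.1],"rot":[0.001,-0.004,1.528],"hand":7}
    - {"delta_pos":[-47.5,-13.1,-4.1],"rot":[0.001,-0.004,1.528],"hand":7}
    - {"delta_pos":[-47.5,-13.1,-4.1],"rot":[0.001,-0.004,1.528],"hand":7}
    - {"delta_pos":[-47.5,-13.1,-4.1],"rot":[0.001,-0.004,1.528],"hand":7}
    - {"delta_pos":[-47.5,-13.1,-4.1],"rot":[0.001,-0.004,1.528],"hand":7}
    - {"delta_pos":[-47.5,-13.1,-4.1],"rot":[0.001,-0.004,1.528],"hand":7}
    - {"delta_pos":[-47.5,-13.1,-4.1],"rot":[0.001,-0.004,1.528],"hand":7}
    - {"delta_pos":[-47.5,-13.1,-4.1],"rot":[0.001,-0.004,1.528],"hand":7}

```text
t: 37.33
tool_pos: [0.4302, -0.2559, 0.2488]
tool_rot: [-3.141, 0.001, 0.004]
ft_force: [-0.1, 0.9, -0.0]
grip_width: 0.07
```

```bash
python3 -c "
from h import *
cap('wrist','w26')"; python3 go.py .43 -.257 .25 0
```

```text
t 37.38 pos [ 0.4303 -0.256   0.249 ] rot [-3.141e+00  1.000e-03  4.000e-03] w 0.07 f [ 0.7 -0.7 -0.2]
[0.43, -0.257, 0.25, 0.0] d=[-0.03, 0.1, -0.1] rot=[-0.001, 0.001, 0.004] rows>=0.0
```

View pics/w26.png

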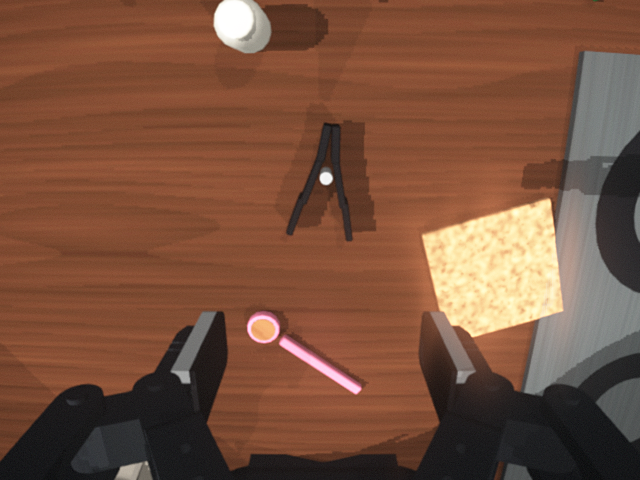

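Run:
```python
import cv2
im=cv2.imread('pics/w26.png')[100:260,250:410]; cv2.imwrite('pics/w26z.png',cv2.resize(im,None,fx=4,fy=4,interpolation=cv2.INTER_CUBIC)[:600])
```

```text
(no output)
```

View pics/w26z.png

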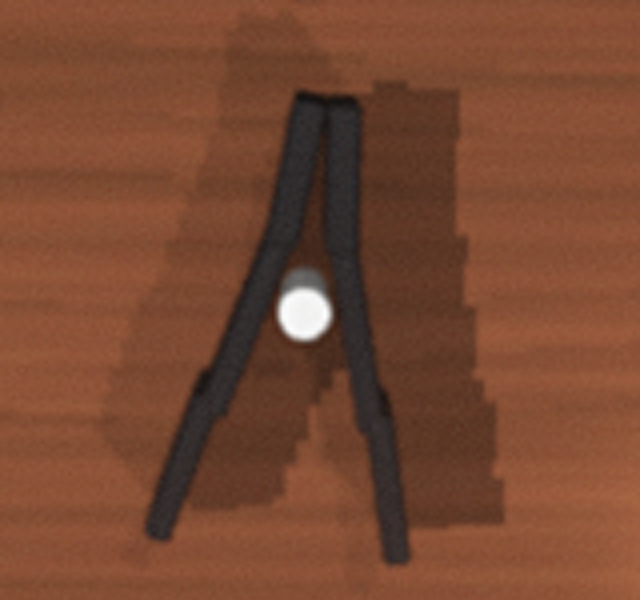

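```bash
python3 - <<'E'
from h import *
np.set_printoptions(precision=4,suppress=True)
c=dict(np.load('pics/w26.npz'))
q=lambda x,y:(250+x/4,100+y/4)
P=ray(c,[q(304,314),q(327,103),q(157,532),q(397,555)],.026)[:,:2]
print(P); m=(P[2]+P[3])/2
d=P[1]-m; print('yaw',np.arctan2(d[1],d[0]),'len',np.linalg.norm(d)); u=d/np.linalg.norm(d)
d2=P[1]-P[0];print(np.arctan2(d2[1],d2[0]),np.linalg.norm(d2))
print('tails',P[0]-.036*u,'pivot',P[0])
E
python3 go.py .40 -.257 .10 -.1
```

```text
[[ 0.4448 -0.2575]
 [ 0.4871 -0.2619]
 [ 0.3977 -0.2264]
 [ 0.3927 -0.2777]]
yaw -0.10612537283638178 len 0.09245347069280785
-0.10205529790897025 0.0425419651561015
tails [ 0.409  -0.2537] pivot [ 0.4448 -0.2575]
t 37.38 pos [ 0.4303 -0.256   0.249 ] rot [-3.141e+00  1.000e-03  4.000e-03] w 0.07 f [ 0.7 -0.7 -0.2]
[0.4, -0.257, 0.1, -0.1] d=[-3.02, 0.1, 14.9] rot=[-0.001, 0.001, 0.104] rows>=2.4
```

```bash
python3 go.py .409 -.2537 .10 -.104 .409 -.2537 .022 -.104
```

```text
t 37.38 pos [ 0.4303 -0.256   0.249 ] rot [-3.141e+00  1.000e-03  4.000e-03] w 0.07 f [ 0.7 -0.7 -0.2]
[0.409, -0.2537, 0.1, -0.104] d=[-2.11, -0.22, 14.9] rot=[-0.001, 0.001, 0.108] rows>=2.4
[0.409, -0.2537, 0.022, -0.104] d=[-2.11, -0.22, 22.7] rot=[-0.001, 0.001, 0.108] rows>=3.6
```

Call:
move_arm:
  moves:
    - {"delta_pos":[-2.1,-0.2,5],"rot":[0,0,0.108],"hand":7.5}
    - {"delta_pos":[-2.1,-0.2,11],"rot":[0,0,0.108],"hand":7.5}
    - {"delta_pos":[-2.1,-0.2,16],"rot":[0,0,0.108],"hand":7.5}
    - {"delta_pos":[-2.1,-0.2,20],"rot":[0,0,0.108],"hand":7.5}
    - {"delta_pos":[-2.1,-0.2,22.7],"rot":[0,0,0.108],"hand":7.5}
    - {"delta_pos":[-2.1,-0.2,22.7],"rot":[0,0,0.108],"hand":7.5}
    - {"delta_pos":[-2.1,-0.2,22.7],"rot":[0,0,0.108],"hand":7.5}

```text
t: 38.25
tool_pos: [0.4096, -0.2538, 0.0228]
tool_rot: [-3.141, 0.0, -0.103]
ft_force: [-0.0, -0.3, 0.5]
grip_width: 0.0749
```

```bash
python3 go.py .409 -.2537 .022 -.104;python3 -c "
from h import *
cap('wrist','w27')"
```

```text
t 38.25 pos [ 0.4096 -0.2538  0.0228] rot [-3.141  0.    -0.103] w 0.0749 f [-0.  -0.3  0.5]
[0.409, -0.2537, 0.022, -0.104] d=[-0.06, -0.0, 0.08] rot=[-0.0, 0.0, 0.001] rows>=0.0
```

View pics/w27.png

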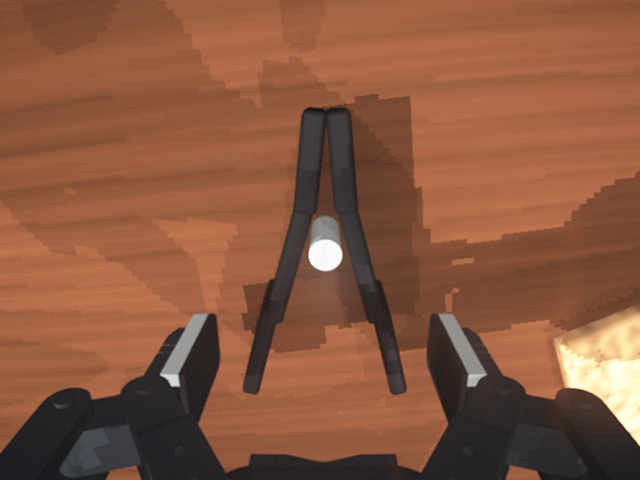

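The tails sit centred between the pads. I'll squeeze and lift.

Call:
move_arm:
  squeeze: 35
  moves:
    - {"delta_pos":[0,0,0],"rot":[0,0,0],"hand":2}
    - {"delta_pos":[0,0,0],"rot":[0,0,0],"hand":2}
    - {"delta_pos":[0,0,0],"rot":[0,0,0],"hand":2}
    - {"delta_pos":[0,0,0],"rot":[0,0,0],"hand":2}
    - {"delta_pos":[0,0,0],"rot":[0,0,0],"hand":2}
    - {"delta_pos":[0,0,0],"rot":[0,0,0],"hand":2}

```text
t: 39.05
tool_pos: [0.4107, -0.2543, 0.0243]
tool_rot: [3.142, -0.003, -0.103]
ft_force: [-2.2, 0.0, 20.6]
grip_width: 0.0247
```

```bash
python3 -c "
from h import *
cap('wrist','w28')"
```

```text
(no output)
```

View pics/w28.png

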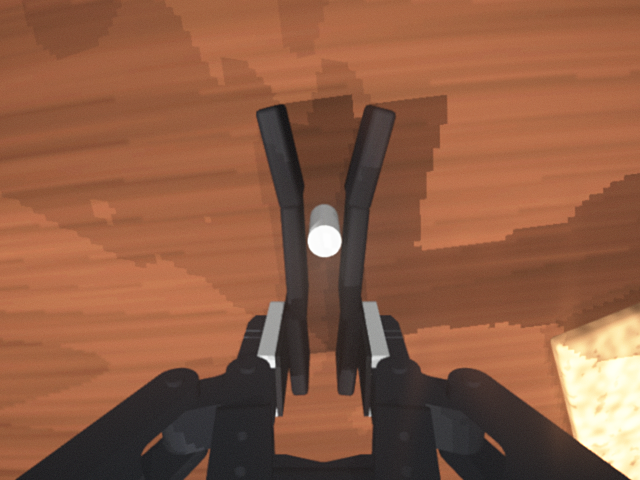

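The clip is fully open and centred; the fingertips press lightly on the table (20 N). Lifting.

Call:
move_arm:
  moves:
    - {"delta_pos":[0,0,-2],"rot":[0,0,0],"hand":2}
    - {"delta_pos":[0,0,-6],"rot":[0,0,0],"hand":2}
    - {"delta_pos":[0,0,-10],"rot":[0,0,0],"hand":2}
    - {"delta_pos":[0,0,-14],"rot":[0,0,0],"hand":2}
    - {"delta_pos":[0,0,-18],"rot":[0,0,0],"hand":2}
    - {"delta_pos":[0,0,-18],"rot":[0,0,0],"hand":2}

```text
t: 39.85
tool_pos: [0.4113, -0.2545, 0.2064]
tool_rot: [-3.141, -0.007, -0.103]
ft_force: [0.4, 0.1, -1.1]
grip_width: 0.0245
```

```bash
python3 -c "
from h import *
cap('wrist','w29')"; python3 go.py .50 -.285 .22 0.02
```

```text
t 39.9 pos [ 0.4109 -0.2538  0.2051] rot [-3.141 -0.005 -0.102] w 0.0247 f [-1.  -0.3 -1.3]
[0.5, -0.285, 0.22, 0.02] d=[9.19, 2.19, -1.45] rot=[-0.001, -0.005, -0.122] rows>=1.5
```

View pics/w29.png

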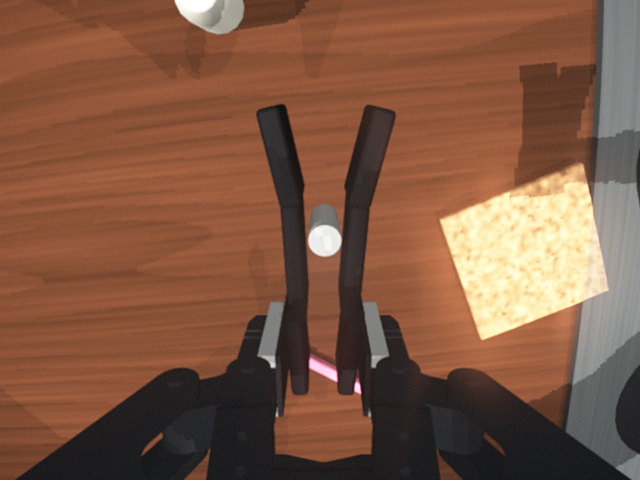

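Run:
```python
from h import *
np.set_printoptions(precision=4,suppress=True)
c=dict(np.load('pics/w29.npz'))
z=.2055+.0017
P=ray(c,[(324,241),(272,112),(380,112)],z); t=np.array([.411,-.2541,0]); 
for p in P:
    d=p-t; a=-.1025; print(d[0]*np.cos(a)+d[1]*np.sin(a), -d[0]*np.sin(a)+d[1]*np.cos(a))
```

```text
0.03960775514337487 0.0001545434198992426
0.07821945642407435 0.014869477366424386
0.07820548519151092 -0.015701091387378074
```

Call:
move_arm:
  moves:
    - {"delta_pos":[4.5,1.1,-4],"rot":[0,0,-0.12],"hand":2}
    - {"delta_pos":[9.2,2.2,-6],"rot":[0,0,-0.12],"hand":2}
    - {"delta_pos":[9.2,2.2,-6],"rot":[0,0,-0.12],"hand":2}
    - {"delta_pos":[9.2,2.2,-6],"rot":[0,0,-0.12],"hand":2}

```text
t: 40.4
tool_pos: [0.4988, -0.2852, 0.2643]
tool_rot: [-3.141, -0.003, 0.017]
ft_force: [-0.7, 0.7, -0.8]
grip_width: 0.0246
```

```bash
python3 -c "
from h import *
cap('wrist','w30')"; python3 go.py .50 -.285 .22 0.02
```

```text
t 40.45 pos [ 0.4986 -0.285   0.2644] rot [-3.141 -0.004  0.017] w 0.0241 f [-0.2  0.3 -0.7]
[0.5, -0.285, 0.22, 0.02] d=[0.12, 0.01, 4.44] rot=[-0.001, -0.004, -0.003] rows>=0.7
```

View pics/w30.png

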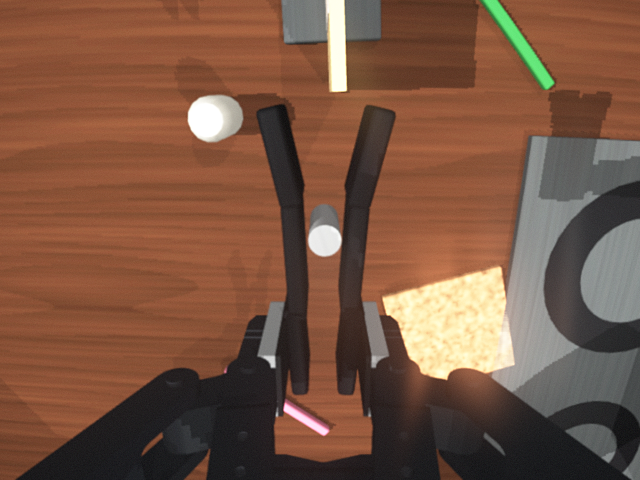

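Run:
```python
import cv2
im=cv2.imread('pics/w30.png')[0:110,270:400]; cv2.imwrite('pics/w30z.png',cv2.resize(im,None,fx=5,fy=5,interpolation=cv2.INTER_CUBIC))
```

```text
(no output)
```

View pics/w30z.png

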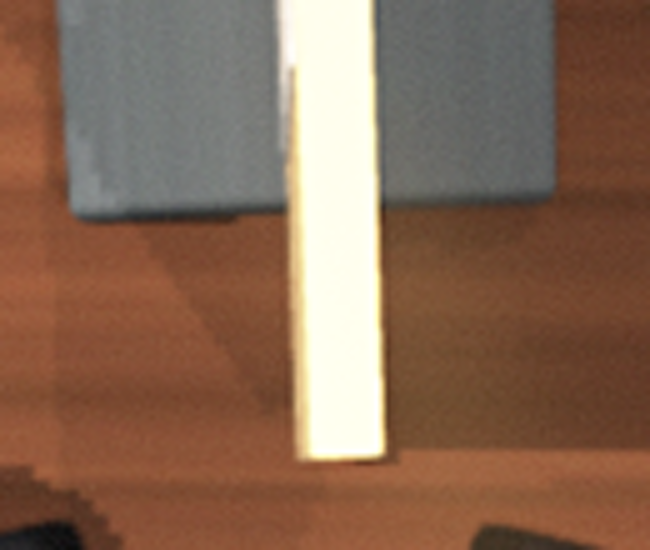

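Run:
```python
from h import *
np.set_printoptions(precision=4,suppress=True)
c=dict(np.load('pics/w30.npz'))
q=lambda x,y:(270+x/5,y/5)
P=ray(c,[q(307,458),q(385,457),q(296,3),q(375,3)],.13);print(P)
m0=(P[0]+P[1])/2;m1=(P[2]+P[3])/2;d=m1-m0;print(m0,np.arctan2(d[1],d[0]),np.linalg.norm(P[0]-P[1]))
# clip relative in tool frame now
z=.2644+.0017
C=ray(c,[(325,240),(272,112),(380,112)],z)-np.array([.4986,-.285,0]);a=.017
print(C[:,0]*np.cos(a)+C[:,1]*np.sin(a),-C[:,0]*np.sin(a)+C[:,1]*np.cos(a))
F=ray(c,[q(72,215),q(553,195)],.012);print(F, F.mean(0))
```

```text
[[ 0.5826 -0.2879  0.13  ]
 [ 0.5829 -0.2969  0.13  ]
 [ 0.6315 -0.2857  0.13  ]
 [ 0.6317 -0.2944  0.13  ]]
[ 0.5827 -0.2924  0.13  ] 0.048550190202541164 0.009022235693433314
[0.0403 0.0782 0.0782] [-0.0001  0.0147 -0.0155]
[[ 0.621  -0.2508  0.012 ]
 [ 0.6255 -0.3294  0.012 ]] [ 0.6232 -0.2901  0.012 ]
```

```bash
python3 go.py .480 -.2962 .20 .05  .480 -.2962 .095 .05  .5321 -.2936 .095 .05
```

```text
t 40.45 pos [ 0.4986 -0.285   0.2644] rot [-3.141 -0.004  0.017] w 0.0241 f [-0.2  0.3 -0.7]
[0.48, -0.2962, 0.2, 0.05] d=[-1.9, 1.1, 6.43] rot=[-0.001, -0.004, -0.033] rows>=1.1
[0.48, -0.2962, 0.095, 0.05] d=[-1.94, 1.11, 16.93] rot=[-0.001, -0.004, -0.033] rows>=2.7
[0.5321, -0.2936, 0.095, 0.05] d=[3.27, 0.93, 16.95] rot=[-0.001, -0.004, -0.033] rows>=2.8
```

Call:
move_arm:
  moves:
    - {"delta_pos":[-1.9,1.1,3],"rot":[0,-0.004,-0.033],"hand":2}
    - {"delta_pos":[-1.9,1.1,8],"rot":[0,-0.004,-0.033],"hand":2}
    - {"delta_pos":[-1.9,1.1,13],"rot":[0,-0.004,-0.033],"hand":2}
    - {"delta_pos":[-1.9,1.1,16.9],"rot":[0,-0.004,-0.033],"hand":2}
    - {"delta_pos":[-1.9,1.1,16.9],"rot":[0,-0.004,-0.033],"hand":2}
    - {"delta_pos":[-1.9,1.1,16.9],"rot":[0,-0.004,-0.033],"hand":2}

```text
t: 41.2
tool_pos: [0.4803, -0.2965, 0.0966]
tool_rot: [-3.141, -0.0, 0.049]
ft_force: [-0.6, -1.2, 0.1]
grip_width: 0.0247
```

```bash
python3 -c "
from h import *
cap('wrist','w31');cap('side','s31')"; python3 go.py .5321 -.2936 .095 .05
```

```text
t 41.3 pos [ 0.481  -0.2964  0.0969] rot [-3.141e+00 -2.000e-03  5.000e-02] w 0.0249 f [-0.   0.6 -0.3]
[0.5321, -0.2936, 0.095, 0.05] d=[5.12, -0.03, 0.2] rot=[-0.0, -0.002, -0.0] rows>=0.8
```

View pics/w31.png

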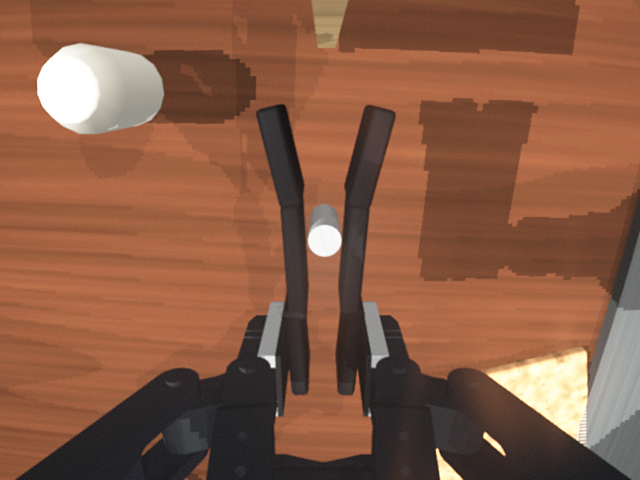

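View pics/s31.png

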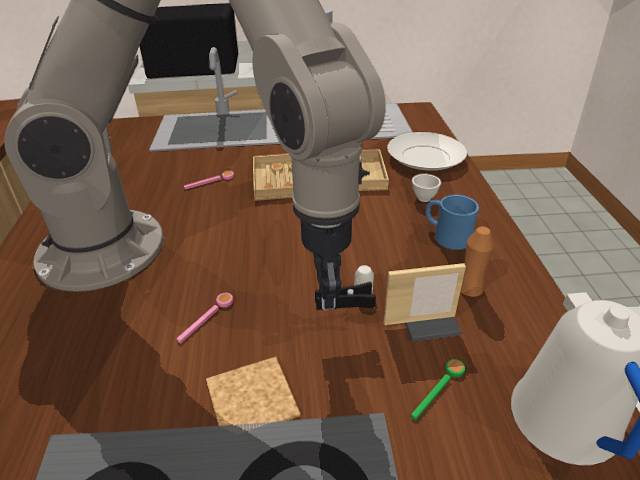

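The board edge at (327,45) lines up with the mouth centre (325). Advancing along the board's line.

Call:
move_arm:
  moves:
    - {"delta_pos":[1.5,0,0.1],"rot":[0,-0.002,0],"hand":2}
    - {"delta_pos":[3,0,0.1],"rot":[0,-0.002,0],"hand":2}
    - {"delta_pos":[4,0,0.1],"rot":[0,-0.002,0],"hand":2}
    - {"delta_pos":[4.6,0,0.1],"rot":[0,-0.002,0],"hand":2}
    - {"delta_pos":[5.1,0,0.1],"rot":[0,-0.002,0],"hand":2}
    - {"delta_pos":[5.1,0,0.1],"rot":[0,-0.002,0],"hand":2}

```text
t: 42.05
tool_pos: [0.532, -0.294, 0.0959]
tool_rot: [-3.141, 0.001, 0.05]
ft_force: [-0.4, -0.4, -1.0]
grip_width: 0.0248
```

```bash
python3 -c "
from h import *
cap('wrist','w32');cap('side','s32')"; python3 go.py .5321 -.2936 .095 .05
python3 - <<'E'
import cv2
im=cv2.imread('pics/s32.png')[220:350,290:490]; cv2.imwrite('pics/s32z.png',cv2.resize(im,None,fx=4,fy=4,interpolation=cv2.INTER_CUBIC))
E
```

```text
t 42.15 pos [ 0.5316 -0.294   0.096 ] rot [-3.141e+00  1.000e-03  4.900e-02] w 0.0245 f [-0.7 -0.7 -0.6]
[0.5321, -0.2936, 0.095, 0.05] d=[0.05, -0.04, 0.1] rot=[-0.0, 0.001, -0.001] rows>=0.0
```

View pics/w32.png

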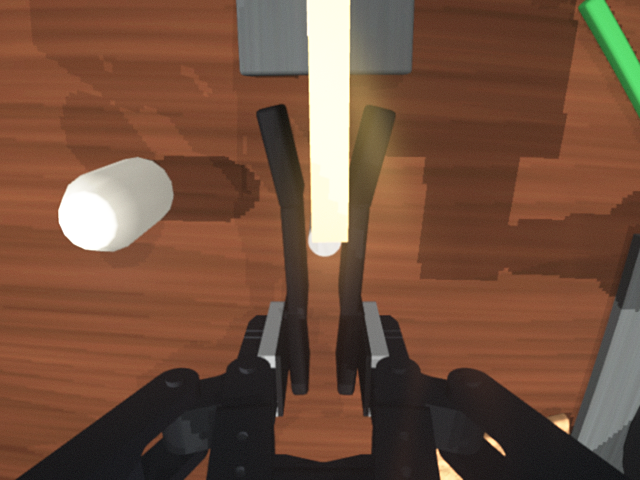

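View pics/s32z.png

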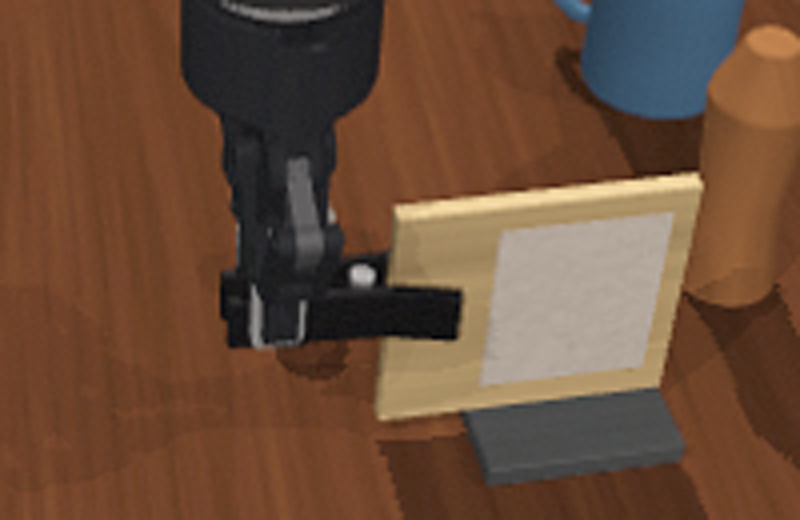

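The board is between the jaws, edge just ahead of the pivot post. Releasing the tails gradually.

Call:
move_arm:
  moves:
    - {"delta_pos":[0,0,0],"rot":[0,0,0],"hand":3}
    - {"delta_pos":[0,0,0],"rot":[0,0,0],"hand":3.5}
    - {"delta_pos":[0,0,0],"rot":[0,0,0],"hand":4}
    - {"delta_pos":[0,0,0],"rot":[0,0,0],"hand":4.4}
    - {"delta_pos":[0,0,0],"rot":[0,0,0],"hand":4.8}
    - {"delta_pos":[0,0,0],"rot":[0,0,0],"hand":5.5}
    - {"delta_pos":[0,0,0],"rot":[0,0,0],"hand":6.5}
    - {"delta_pos":[0,0,0],"rot":[0,0,0],"hand":7}
    - {"delta_pos":[0,0,0],"rot":[0,0,0],"hand":7}

```text
t: 43.28
tool_pos: [0.5316, -0.294, 0.096]
tool_rot: [-3.141, 0.001, 0.049]
ft_force: [0.4, -0.8, 0.5]
grip_width: 0.0693
```

```bash
python3 -c "
from h import *
cap('wrist','w33');cap('side','s33')"; python3 go.py .5321 -.2936 .095 .05
python3 - <<'E'
import cv2
im=cv2.imread('pics/s33.png')[220:350,290:490]; cv2.imwrite('pics/s33z.png',cv2.resize(im,None,fx=4,fy=4,interpolation=cv2.INTER_CUBIC))
E
```

```text
t 43.38 pos [ 0.5316 -0.294   0.096 ] rot [-3.141e+00  1.000e-03  4.900e-02] w 0.0703 f [-0.2 -0.4 -0. ]
[0.5321, -0.2936, 0.095, 0.05] d=[0.06, -0.04, 0.1] rot=[-0.0, 0.001, -0.001] rows>=0.0
```

View pics/w33.png

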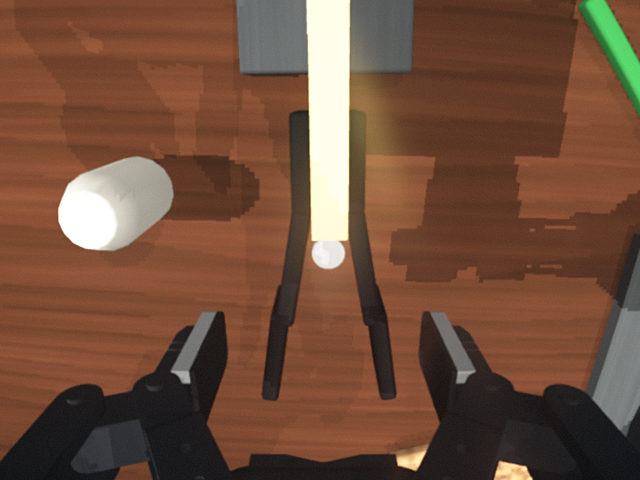

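View pics/s33z.png

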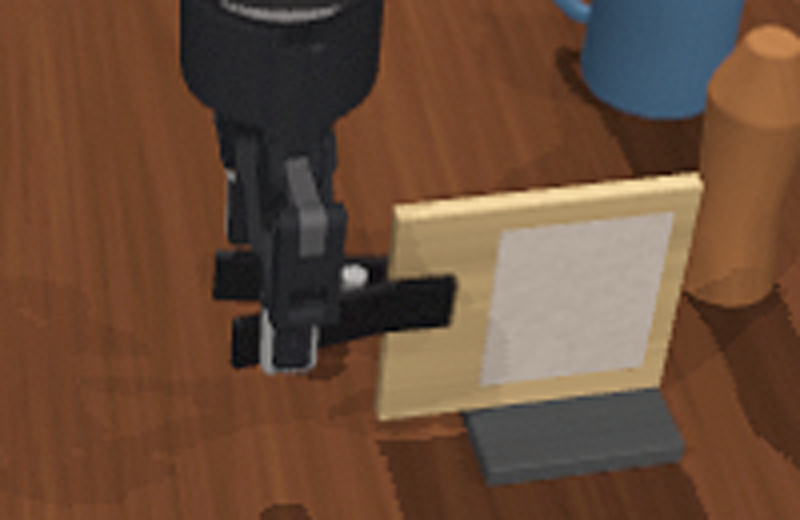

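The clip bites the board on both faces. I'll retreat upward and back.

Call:
move_arm:
  moves:
    - {"delta_pos":[0,0,-2],"rot":[0,0,0],"hand":7}
    - {"delta_pos":[0,0,-6],"rot":[0,0,0],"hand":7}
    - {"delta_pos":[0,0,-10],"rot":[0,0,0],"hand":7}
    - {"delta_pos":[-2,-3,-16],"rot":[0,0,0],"hand":7}
    - {"delta_pos":[-4,-12,-20],"rot":[0,0,0],"hand":7}
    - {"delta_pos":[-4,-18,-20],"rot":[0,0,0],"hand":7}
    - {"delta_pos":[-4,-18,-20],"rot":[0,0,0],"hand":7}
    - {"delta_pos":[-4,-18,-20],"rot":[0,0,0],"hand":7}

```text
t: 44.38
tool_pos: [0.4826, -0.1147, 0.2969]
tool_rot: [-3.14, 0.0, 0.051]
ft_force: [0.2, -1.5, 0.1]
grip_width: 0.0701
```

```bash
python3 -c "
from h import *
cap('wrist','w34');cap('side','s34');cap('scene','c34')"; python3 go.py .5321 -.2936 .095 .05
python3 - <<'E'
import cv2
im=cv2.imread('pics/s34.png')[220:350,290:490]; cv2.imwrite('pics/s34z.png',cv2.resize(im,None,fx=4,fy=4,interpolation=cv2.INTER_CUBIC))
E
```

```text
t 44.52 pos [ 0.4829 -0.1153  0.2968] rot [-3.139 -0.     0.052] w 0.0696 f [ 0.3 -1.   0. ]
[0.5321, -0.2936, 0.095, 0.05] d=[3.98, 18.11, 20.14] rot=[-0.003, -0.0, 0.002] rows>=4.4
```

View pics/s34.png

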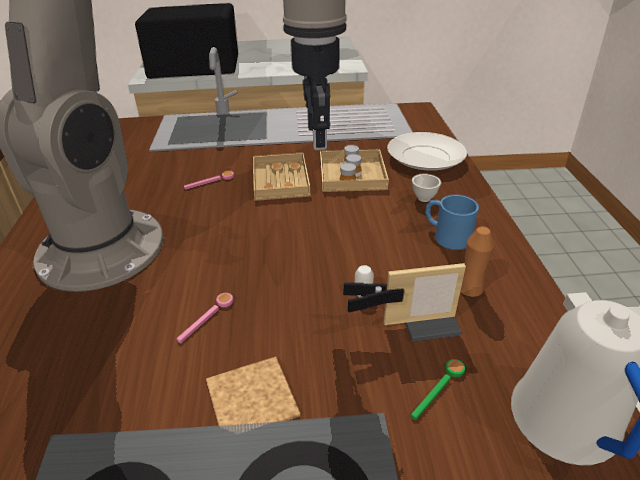

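View pics/s34z.png

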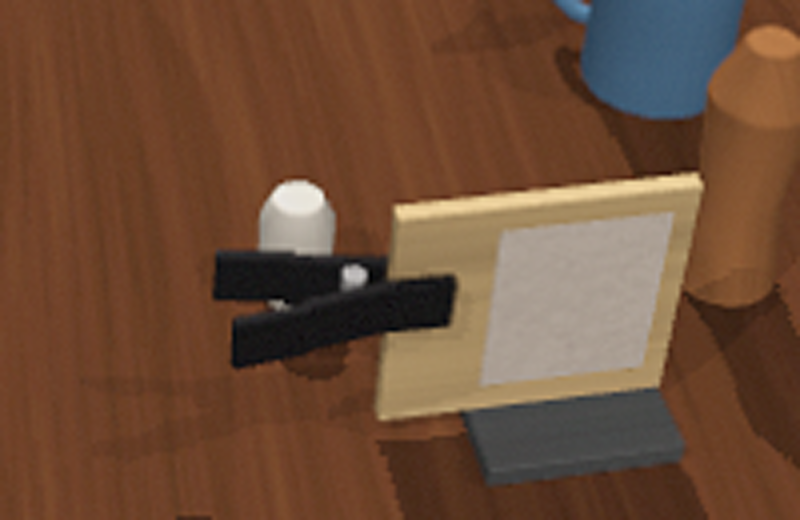

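View pics/c34.png

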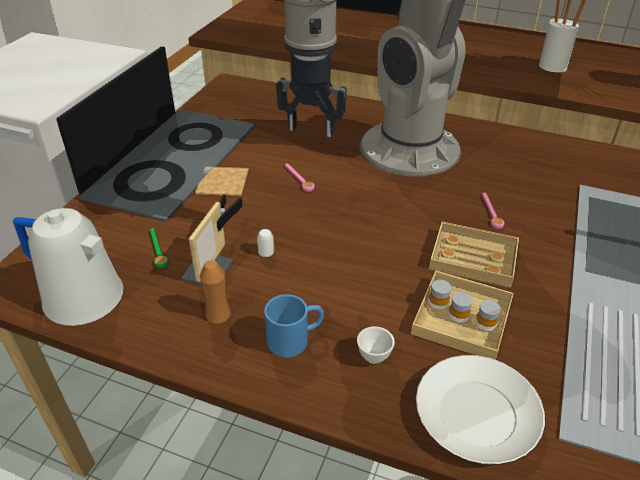

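```bash
python3 -c "
from rig import robot
print(robot.close_job(), robot.state()['t'])"
```

```text
the job is handed in; nothing more can be done
the job is handed in; nothing more can be done
```

The breakfast corner is done and the job is handed in, at about 44.5 s of the 210 s allowed. I found four wooden spoons and three jam jars; no fourth jar showed in any view.

- **Spoons:** all four lie flat in the oblong tray.
- **Jars:** all three stand upright in the square crate.
- **Clamp:** I clipped it on last, onto the near upright edge of the notice board. It bites about 26 mm of the board on both faces and sits about 7 cm above the counter.

The last side and scene pictures, taken after the arm had pulled back, show everything still in place. The shaker, sugar bowl, mug and grinder are where they stood, and so are the green and pink spoons.

- **Table contact:** the fingertips pressed on the table with about 20 N while squeezing the clamp, under the 40 N limit.
- **Refused call:** one move call was refused over a missing value, before anything moved.
- **Disturbances:** I saw no knocked item and no slackened grip.
- **Measurement spread:** my measurements of the board edge differed between cameras by up to 7 mm. I went by the wrist camera, and the clamp went on without touching the board first.

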